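# Setting the rinsed sampling gear out to dry

### The job

Set the rinsed sampling gear out to dry. First slide the blue drip tray across the bench, without lifting it, squarely onto the grey mat under the drying rail so that all of the tray but its front grip is on the mat; then hang every pair of ear defenders over the rail by its headband, one cup either side of the bar, above the tray and not touching one another. Put all the open screw caps down over the upright spindle so that they lie flat on its foot or on one another, and leave the other things on the bench where they stand.

Things in the scene. Friction and masses are not known exactly. Their poses are not given: they have to be found in the camera images.
- drip_tray: Low blue open drip tray, 160 mm in x, 260 mm in y, walls 18 mm high, 4 mm thick, about 0.45 kg, slides freely. Origin: centre of the underside. A solid grip block in the middle of its front (-x) wall, 16 mm wide in y, 24 mm high, from x = -80 to -118 mm, can be pinched from above to move the tray.
- rail_stand: Drying rail, fixed: steel bar 14 mm thick, 400 mm long along y, its top 165 mm above the bench, on 16 mm posts at y = +-185 mm with feet 50 x 36 mm, 6 mm high. Under it a thin grey mat, 210 mm in x, 310 mm in y. Origin: on the bench under the middle of the bar; -x faces the robot.
- bar_top (a point): Middle of the bar, at its top surface, 165 mm above the bench; axes as rail_stand (y along the bar).
- mat_centre (a point): Centre of the grey mat, on the bench below the middle of the bar; axes as rail_stand. The mat is about 1 mm thick and does not hinder sliding. The tray lies on it with its 260 mm along y, grip towards -x.
- defender_1: Ear defenders, yellow cups, rigid, standing on the cups; may be absent. Origin: midway between the cups at their underside; x from cup to cup, y along the bar when hung. 144 x 65 x 155 mm high. Crown block centred on top: 34 mm in x, 30 mm in y, z 137 (underside) to 155 mm: grip across y, tips at most 15 mm deep to clear the bar. 60 mm gap in x between the 85 mm high cups. 0.15 to 0.29 kg.
- defender_2: Ear defenders, orange cups, rigid, standing on the cups; may be absent. Origin: midway between the cups at their underside; x from cup to cup, y along the bar when hung. 144 x 65 x 155 mm high. Crown block centred on top: 34 mm in x, 30 mm in y, z 137 (underside) to 155 mm: grip across y, tips at most 15 mm deep to clear the bar. 60 mm gap in x between the 85 mm high cups. 0.15 to 0.29 kg.
- defender_3: Ear defenders, green cups, rigid, standing on the cups; may be absent. Origin: midway between the cups at their underside; x from cup to cup, y along the bar when hung. 144 x 65 x 155 mm high. Crown block centred on top: 34 mm in x, 30 mm in y, z 137 (underside) to 155 mm: grip across y, tips at most 15 mm deep to clear the bar. 60 mm gap in x between the 85 mm high cups. 0.15 to 0.29 kg.
- cap_1: Open-top screw cap, a red hard-plastic ring: 64 mm outside, 38 mm hole, 22 mm high, about 30 g, lying flat. May be absent (None). Origin: centre of the underside, z along the hole.
- cap_2: Open-top screw cap, a blue hard-plastic ring: 64 mm outside, 38 mm hole, 22 mm high, about 30 g, lying flat. May be absent (None). Origin: centre of the underside, z along the hole.
- cap_3: Open-top screw cap, a black hard-plastic ring: 64 mm outside, 38 mm hole, 22 mm high, about 30 g, lying flat. May be absent (None). Origin: centre of the underside, z along the hole.
- spindle: Fixed steel drying spindle: a foot disc of 90 mm diameter, 10 mm high, with an upright rod 31 mm thick to z = 96 mm, then tapering to its tip at z = 110 mm. Origin: centre of the underside, on the rod's axis. It takes all the caps one upon another.
- dropper_red: Bystander: small white dropper bottle with red cap, 32 mm across, 71 mm high, standing. Origin: centre of the underside.
- dropper_blue: Bystander: small white dropper bottle with blue cap, 32 mm across, 71 mm high, standing. Origin: centre of the underside.
- syringe: Bystander: plastic syringe lying on the bench, 136 mm long along its x, 34 mm over the flange, 25 mm high. Origin: at bench level under its barrel.
- meter: Bystander: black hand meter lying flat, 75 x 160 x 28 mm. Origin: centre of the underside.
Not all that is in view belongs to the job. Leave any pink look-alike of the defender_3 alone.

How it is judged (in metres and radians):
On the way, in this order (a step that is already met when the one before it is completed fails the run):
1. The drip tray lies on the mat under the rail (x of drip_tray in the frame of mat_centre between -0.025 and 0.025 m and y of drip_tray in the frame of mat_centre between -0.025 and 0.025 m and angle between the x axis of drip_tray and the x axis of mat_centre, either way round below 0.16 rad and height (world z) of drip_tray below 0.006 m), for 0.2 s.
2. All the ear defenders hang over the rail (z of defender_1 in the frame of bar_top between -0.15 and -0.125 m and x of defender_1 in the frame of bar_top between -0.04 and 0.04 m and y of defender_1 in the frame of bar_top between -0.14 and 0.14 m and angle between each of defender_1, defender_2, defender_3's own z axis and vertical below 0.25 rad and z of defender_2 in the frame of bar_top between -0.15 and -0.125 m and x of defender_2 in the frame of bar_top between -0.04 and 0.04 m and y of defender_2 in the frame of bar_top between -0.14 and 0.14 m and z of defender_3 in the frame of bar_top between -0.15 and -0.125 m and x of defender_3 in the frame of bar_top between -0.04 and 0.04 m and y of defender_3 in the frame of bar_top between -0.14 and 0.14 m), for 0.2 s.
At the end, for the whole second after the job is handed in: Tray flat, centred on the mat within 25 mm each way and 0.16 rad; every ear defender hangs crown on bar, upright within 0.25 rad, within 140 mm of the bar's middle, touching no other; every cap round the spindle, flat, within the stack; all at rest (all of step 1 and all of step 2 and contact force between defender_1 and defender_2 below 0.05 N and contact force between each of defender_1, defender_2 and defender_3 below 0.05 N and horizontal distance between each of cap_1, cap_2, cap_3 and spindle below 0.008 m and height (world z) of each of cap_1, cap_2, cap_3 below 0.062 m and angle between each of cap_1, cap_2, cap_3's own z axis and vertical below 0.12 rad and linear speed of each of defender_1, defender_2, defender_3, cap_1, cap_2, cap_3 below 0.03 m/s).
It fails at once if A pair of ear defenders hung on the rail while the tray is not on the mat below (not (x of drip_tray in the frame of mat_centre between -0.04 and 0.04 m and y of drip_tray in the frame of mat_centre between -0.04 and 0.04 m and angle between the x axis of drip_tray and the x axis of mat_centre, either way round below 0.25 rad) and ((z of defender_1 in the frame of bar_top between -0.15 and -0.125 m and x of defender_1 in the frame of bar_top between -0.04 and 0.04 m and y of defender_1 in the frame of bar_top between -0.14 and 0.14 m and angle between defender_1's own z axis and vertical below 0.25 rad) or (z of defender_2 in the frame of bar_top between -0.15 and -0.125 m and x of defender_2 in the frame of bar_top between -0.04 and 0.04 m and y of defender_2 in the frame of bar_top between -0.14 and 0.14 m and angle between defender_2's own z axis and vertical below 0.25 rad) or (z of defender_3 in the frame of bar_top between -0.15 and -0.125 m and x of defender_3 in the frame of bar_top between -0.04 and 0.04 m and y of defender_3 in the frame of bar_top between -0.14 and 0.14 m and angle between defender_3's own z axis and vertical below 0.25 rad))).
It fails at once if The tray lifted off the bench (height (world z) of drip_tray above 0.012 m or angle between drip_tray's own z axis and vertical above 0.1 rad).
It fails at once if A bystander moved by more than 30 mm (distance of any of dropper_red, dropper_blue, syringe, meter from where it was at the start of the episode above 0.03 m).
It fails at once if A standing bottle knocked over (angle between any of dropper_red, dropper_blue's own z axis and vertical above 0.5 rad).
Of defender_1, defender_2, defender_3 only 2 to 3 are there at a start; the rules pass over those that are not, and their reading is None.
Of cap_1, cap_2, cap_3 only 2 to 3 are there at a start; the rules pass over those that are not, and their reading is None.
At some moment in a run one of cap_1, cap_2, cap_3 may be knocked a few centimetres aside while the robot is not near it.
It also fails if it takes over 210 s, if anything falls off the work surface, if the arm or the gripper's body presses on something with over 40 N, if the wrist force passes 120 N, or if a joint passes its speed limit or range.

### The arm

A 6-joint arm with a two-finger parallel gripper is mounted at the origin on the work surface. World frame = base frame: x ahead of the robot, y to its left, z up, the work surface at z = 0. Lengths are in mm, angles in rad, forces in N, time in s.
With the tool pointing down it reaches from about 350 to 875 mm from the base axis. Payload 4.2 kg.
Tool frame: the origin (TCP) lies at the very end of the fingers, on their centre line; the grasp point (between the pads) lies 19 mm behind it; z points along the fingers, y is the line along which they close (so a half turn about z gives the same grasp; the last joint's range is limited). The gripper opens to 85 mm and grips with 20 to 120 N. Pads are 22 mm wide; open, the fingers measure 114 mm over their backs; the gripper's body (76 mm by 85 mm) begins 54 mm behind the grasp point. The pads swing forward as they close: fully open they stand 13 mm farther back than shut.
Start: joints at [1.36, 0.385, 0.008, 0, -1.194, -0.259], TCP at [282.909, 557.281, 195.212] pointing down, gripper open.
Joint ranges: [-3.14, 3.14], [-1.21, 2.06], [-1.07, 1.41], [-3.16, 2.05], [-2.99, -0.16], [-3.1, 3.1]. Speed limits (rad/s): [2.79, 2.79, 3.14, 3.14, 3.14, 3.14].

### API

Orientations are given as a unit quaternion [x, y, z, w].
In Python, from bench import monitor, get_image, camera_info, job_done gives the robot as it stands.
- The arm moves only by the tool send_rows, never from a script. Its argument "series" is a list of rows, each a list of 3 entries, a list of its own where there are three numbers: the shift along the tool's x, y, z in mm, then the turn, a rotation vector about the tool's x, y, z in rad, then the finger opening in mm, from 0 to 85.4. A call has 1 to 8 rows; each row shifts and turns the commanded pose from where the row before left it, along the tool's axes as they then stand; what a row does not reach is not made up. A row lasts 1/10 s, in which the tool goes at most 50 mm and 8.59 degrees, less where a joint would pass 70% of its speed; a pose out of reach is approached as far as the arm can. A call with a gripper value outside its range is refused whole. The fingers move at their own pace and stop on an object; the grip force is fixed at half the most. Time passes only in rows, so rows that do not move let the fingers close. It gives the time, the measured TCP pose, the force, the opening and the grip force at its end, in the units of the state.
- monitor.read_state(): the state, without advancing time (a new reading comes with each control period).
- get_image(name): name is "scene" or "top" or "wrist"; returns the picture (480x640x3 uint8, red, green, blue); there is no depth.
- camera_info(name): a dict with "intrinsics" (3x3 intrinsics, pixels), "R" (3x3) and "t" (3): a world point X has camera coordinates R X + t. Camera axes: x right, y down, z forward; pixel columns grow to the right and rows downward; lengths in mm; the calibration is good to about 2 mm. A picture is of the moment at which its call begins: read the wrist's pose just before it. camera_info takes no time and is no camera call; for the wrist camera it gives the pose at the moment of the call.
- job_done(): hands the job in; it is judged then, once.
The state is a dict: "clock": time; "joints": joint angles; "joint_vel": joint speeds; "joint_efforts": joint torques, N m; "position": TCP position; "ee_rot": TCP orientation; "contact_force": force on the tool from outside, world axes, zero at the start; "wrist_torque": the same for the moment, N m; "gripper_width": finger opening in mm; "grasp_force": force on a finger pad.
Only numpy, scipy, OpenCV 4.12 (cv2) and the standard library are available. Lean on these libraries where they do the work, as an engineer would, in place of code of your own. Each camera call takes 0.05 s, during which the arm holds its last target. There are 200 camera calls.

## Working session

There is one attempt and no reset: what is moved stays moved. The work goes in short steps, Python scripts to look and compute and a tool call to move; the robot and the scene stay as the last step left them, time stands still between calls to the robot, and variables do not carry over. Pictures are saved under pics/ and viewed, at most 14 in all, crops included, and the job is handed in when it is done.

Besides the shell and the picture viewer there is one more tool, called after "Request:" in YAML: its name, and indented under it one key for each argument. send_rows: Moves the arm, as the interface text tells. Its arguments: {"type":"object","properties":{"series":{"type":"array"}},"required":["series"]}

```bash
ls; mkdir -p pics
python3 - <<'E'
from bench import monitor,get_image,camera_info
import cv2
print(monitor.read_state())
for n in("scene","top"):
    im=get_image(n); cv2.imwrite(f"pics/{n}0.png",im[:,:,::-1]); c=camera_info(n); print(n,c)
E
```

```text
pics
{'clock': 0.0, 'joints': array([ 1.35959688e+00,  3.85562168e-01,  6.62951593e-03, -5.49654645e-04,
       -1.19399527e+00, -2.58587044e-01]), 'joint_vel': array([ 0.00016294, -0.00035145, -0.00066245, -0.00125493, -0.00081906,
        0.00026143]), 'joint_efforts': array([ 4.35254906e-04, -3.92288375e+01,  1.88405818e+01,  4.18623000e+00,
       -4.61090327e-03,  1.45149535e-06]), 'position': array([282.61286952, 556.70612888, 194.11221072]), 'ee_rot': array([ 9.72515006e-01, -2.32837632e-01, -2.30117175e-04,  1.07154922e-03]), 'contact_force': array([ 1.06165727, -0.35382535, -0.6150205 ]), 'wrist_torque': array([0.0045757 , 0.02237118, 0.02678032]), 'grasp_force': 0.0, 'gripper_width': 85.51260538326038}
scene {'intrinsics': array([[445.8623936 ,   0.        , 324.91202221],
       [  0.        , 445.8623936 , 235.58231206],
       [  0.        ,   0.        ,   1.        ]]), 'R': array([[-0.01132984,  0.99992659,  0.00429418],
       [ 0.65267066,  0.01064856, -0.7575669 ],
       [-0.75755702, -0.00578042, -0.6527434 ]]), 't': array([  78.07470818, -229.97338273, 1323.04003972])}
top {'intrinsics': array([[523.79991895,   0.        , 324.2929411 ],
       [  0.        , 523.79991895, 246.13567438],
       [  0.        ,   0.        ,   1.        ]]), 'R': array([[ 0.02212111, -0.99968853,  0.01155443],
       [-0.98091851, -0.02393578, -0.19294028],
       [ 0.19315675, -0.0070659 , -0.98114247]]), 't': array([ -91.96389472,  483.36087267, 1181.41278836])}
```

View pics/scene0.png

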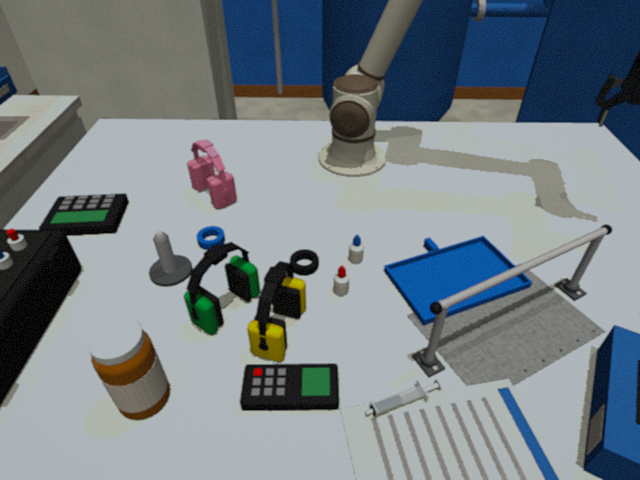

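View pics/top0.png

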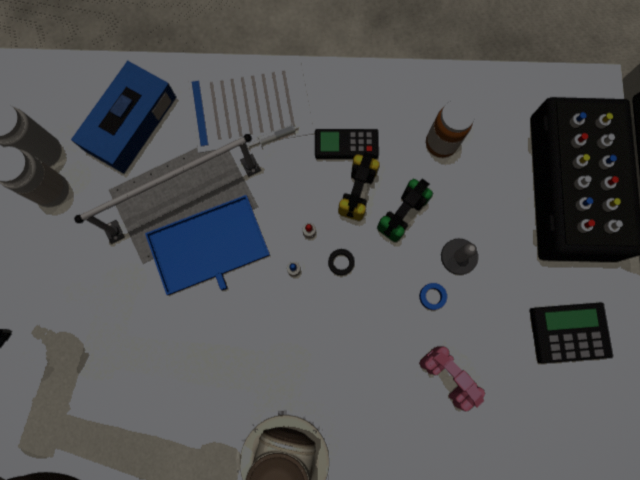

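The scene shows two pairs of ear defenders, yellow at top (358,187) and green at (405,210), plus the pink look-alike at (455,380), which I leave alone. The caps are blue at (434,296) and black at (341,262), with no red one. The spindle is at (460,256), the tray at (208,245) and the rail from (80,218) to (248,138). The tray could be mistaken for the blue box at (125,115). The syringe is at (272,135) and the meter at (347,144), with another meter/calculator at (570,333). The droppers are at (309,230) and (294,268).

```bash
cat > h.py <<'E'
import numpy as np,cv2
from bench import monitor,get_image,camera_info
def ray(c,u,v):
    K,R,t=c["intrinsics"],c["R"],c["t"]
    d=R.T@np.linalg.solve(K,[u,v,1.]); return -R.T@t,d
def at(c,u,v,z):
    o,d=ray(c,u,v); return (o+d*(z-o[2])/d[2])
def proj(c,X):
    p=c["intrinsics"]@(c["R"]@np.asarray(X,float)+c["t"]); return p[:2]/p[2]
def grab(n,f=None):
    c=camera_info(n); im=get_image(n)[:,:,::-1].copy()
    if f: cv2.imwrite(f,im)
    return c,im
def blobs(im,lo,hi,amin=15):
    m=cv2.inRange(cv2.cvtColor(im,cv2.COLOR_BGR2HSV),np.array(lo),np.array(hi))
    n,l,s,ce=cv2.connectedComponentsWithStats(m)
    return [(int(s[i,4]),ce[i],np.argwhere(l==i)[:,::-1]) for i in range(1,n) if s[i,4]>=amin]
E
python3 - <<'E'
import cv2,numpy as np
from h import *
c=camera_info("top"); im=cv2.imread("pics/top0.png")
cv2.imwrite("pics/c1.png",cv2.resize(im[120:300,70:310],None,fx=3.3,fy=3.3,interpolation=cv2.INTER_CUBIC))
cv2.imwrite("pics/c2.png",cv2.resize(im[140:320,300:500],None,fx=3.3,fy=3.3,interpolation=cv2.INTER_CUBIC))
for nm,lo,hi in(("yel",(20,120,60),(35,255,255)),("grn",(45,120,40),(80,255,255)),("blu",(100,120,60),(125,255,255))):
    for a,ce,p in blobs(im,lo,hi,30): 
        print(nm,a,ce.round(1),cv2.minAreaRect(p.astype(np.float32)))
E
```

```text
yel 32 [609.2 115.6] ((609.2500610351562, 115.75001525878906), (5.656853675842285, 4.949747085571289), 45.0)
yel 70 [357.5 159. ] ((357.25, 158.75), (7.905693531036377, 9.486830711364746), 18.43494987487793)
yel 35 [586.1 156.9] ((586.0000610351562, 156.99998474121094), (5.656853675842285, 5.656853675842285), 45.0)
yel 71 [374.4 163.8] ((374.0, 163.5), (9.0, 8.0), 90.0)
yel 87 [343.8 203.9] ((343.5, 204.0), (10.0, 9.0), 90.0)
yel 37 [616.8 201. ] ((616.7500610351562, 200.75003051757812), (6.363960266113281, 5.656853675842285), 45.0)
yel 82 [360.  208.9] ((359.0, 208.5), (9.0, 10.0), 90.0)
grn 339 [329.4 141.1] ((329.5, 141.0), (18.0, 17.0), 90.0)
grn 54 [413.  182.9] ((413.0, 182.5), (6.363960266113281, 7.77817440032959), 45.0)
grn 53 [427.7 193.5] ((427.91180419921875, 193.35296630859375), (6.790997505187988, 8.48874568939209), 14.03624439239502)
grn 74 [385. 221.] ((385.50006103515625, 221.00003051757812), (9.192388534545898, 9.192388534545898), 45.0)
grn 70 [398.8 231.1] ((398.5, 231.0), (8.0, 9.0), 90.0)
grn 916 [571.4 319. ] ((571.4617919921875, 319.0029296875), (17.870285034179688, 52.15361404418945), 85.60128784179688)
blu 3854 [119.2 111.8] ((119.2860107421875, 111.19800567626953), (47.497413635253906, 101.1928939819336), 34.69515609741211)
blu 431 [199.3 112.9] ((199.32998657226562, 112.80999755859375), (64.2052993774414, 6.646804332733154), 81.8698959350586)
blu 31 [582.7 114.9] ((582.5, 115.0), (6.0, 5.0), 90.0)
blu 31 [612.9 157.7] ((613.0, 157.5), (6.0, 5.0), 0.0)
blu 6919 [207.3 245.2] ((208.80001831054688, 251.10000610351562), (79.7874526977539, 110.26954650878906), 69.14553833007812)
blu 33 [589.4 200.4] ((589.5, 200.5), (5.0, 5.0), 90.0)
blu 334 [433.1 295.8] ((433.25006103515625, 295.7500305175781), (25.45584487915039, 24.748737335205078), 45.0)
```

View pics/c1.png

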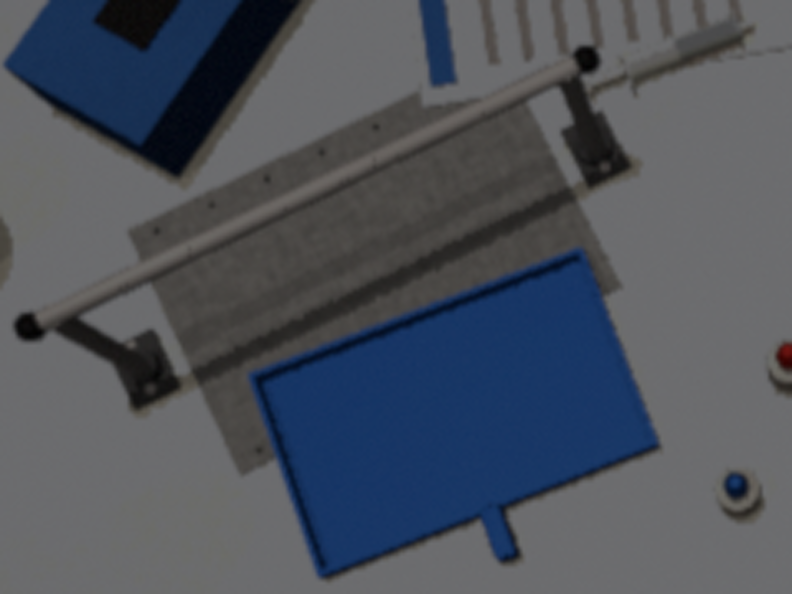

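View pics/c2.png

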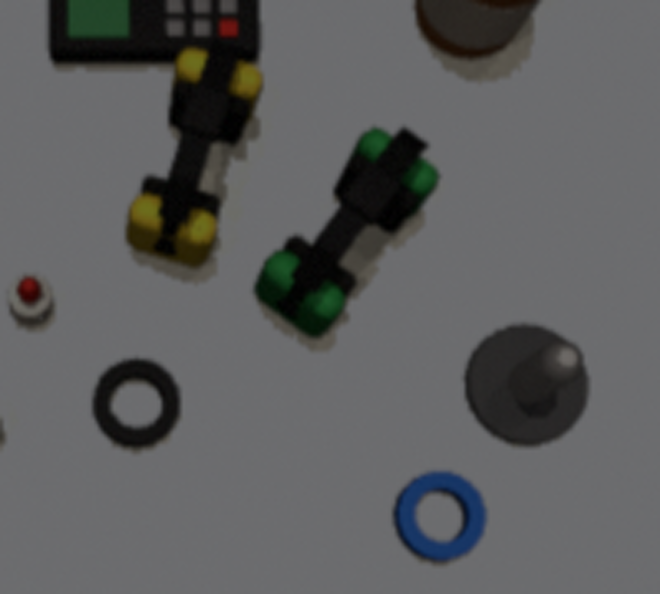

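```bash
cat > m1.py <<'E'
from h import *
c=camera_info("top"); np.set_printoptions(precision=1,suppress=True)
A=lambda u,v,z:at(c,70+u/3.3-.35,120+v/3.3-.35,z)
B=lambda u,v,z:at(c,300+u/3.3-.35,140+v/3.3-.35,z)
T=[A(u,v,18) for u,v in((250,378),(583,252),(658,446),(322,577))]
print("tray",*T,np.mean(T,0),[np.linalg.norm(T[i]-T[i-1]) for i in range(4)])
g=A(497,507,24),A(510,558,24); print("grip",*g)
M=[A(u,v,1) for u,v in((130,232),(620,290),(243,474))]; print("mat",*M,(M[0]+M[1])/2,np.linalg.norm(M[0]-M[2]),np.linalg.norm(M[1]-M[2]))
b=A(30,326,158),A(587,60,158); print("bar",*b,(b[0]+b[1])/2,np.linalg.norm(b[0]-b[1]))
print("spindle",B(527,384,10),B(566,352,104)); print("black",B(137,403,22),"blue",B(440,516,22))
for n,q,k in(("yel",((357.5,159),(374.4,163.8),(343.8,203.9),(360,208.9)),(208,100)),("grn",((413,182.9),(427.7,193.5),(385,221),(398.8,231.1)),(373,183))):
    p=[at(c,*x,80) for x in q]; d=(p[0]+p[1]-p[2]-p[3])/2
    print(n,np.mean(p,0),np.linalg.norm(d),"ang",np.arctan2(d[1],d[0]),"crown",B(*k,155))
v=b[0]-b[1];print("bar dir",np.arctan2(v[1],v[0]))
E
python3 m1.py
```

```text
tray [510.  349.9  18. ] [611.4 112.5  18. ] [466.8  50.8  18. ] [366.2 286.   18. ] [488.6 199.8  18. ] [np.float64(157.27588776699423), np.float64(258.1413461249478), np.float64(157.21947108270885), np.float64(255.80894631942397)]
grip [418.7 163.4  24. ] [382.3 152.   24. ]
mat [623.3 455.2   1. ] [587.7  85.9   1. ] [441.8 354.5   1. ] [605.5 270.6   1. ] 207.67566316429037 305.61671924149516
bar [511.3 447.3 158. ] [704.2  95.7 158. ] [607.7 271.5 158. ] 401.0408768981613
spindle [ 476.4 -408.    10. ] [ 481.9 -409.8  104. ]
black [ 453.4 -121.9   22. ] blue [ 376.8 -339.7   22. ]
yel [ 629.8 -158.3   80. ] 115.23791937779772 ang -0.2801768847112232 crown [ 637.2 -160.7  155. ]
grn [ 576.3 -268.6   80. ] 114.24607554727304 ang -0.6254875766585609 crown [ 582.5 -270.4  155. ]
bar dir 2.0728078235568166
```

The crops check against the given sizes: the tray measures 256×157 and the bar 401, and both defenders have a cup spacing of about 115. The tray yaw is about 0.41 and its grip is near (398,160). The mat is centred at (606,271) with yaw 0.50. I'll start with the tray.

```bash
cat >> h.py <<'E'
def head():
    s=monitor.read_state(); x,y,z,w=s["ee_rot"]
    return s,np.arctan2(2*(x*y+z*w),1-2*(y*y+z*z))
def plan(x,y,z,phi):
    "turn about tool z, then shift in tool axes after the turn"
    s,h=head(); p=s["position"]; d=np.array([x,y,z])-p
    t=np.array([d[0]*np.cos(phi)+d[1]*np.sin(phi), d[0]*np.sin(phi)-d[1]*np.cos(phi), -d[2]])
    w=-((phi-h+np.pi)%(2*np.pi)-np.pi)
    print("pos",p.round(1),"head",round(h,3),"turn",round(w,3),"shift",t.round(1),"rows",np.linalg.norm(t)/50,"F",s["contact_force"].round(1),"w",round(s["gripper_width"],1))
E
python3 -c "
from h import *
plan(395,159,100,.41)"
```

```text
pos [282.7 556.8 194.2] head -0.47 turn -0.88 shift [-55.5 409.6  94.2] rows 8.478532689649224 F [-1.  -0.2 -0.2] w 85.4
```

Request:
send_rows:
  series:
    - [[0,0,0],[0,0,-0.147],60]
    - [[0,0,0],[0,0,-0.147],60]
    - [[0,0,0],[0,0,-0.147],60]
    - [[0,0,0],[0,0,-0.147],60]
    - [[0,0,0],[0,0,-0.147],60]
    - [[0,0,0],[0,0,-0.145],60]

```text
clock: 0.7
position: [282.7, 556.9, 194.5]
ee_rot: [0.978, 0.207, -0.0, 0.001]
contact_force: [0.3, 0.5, -0.1]
gripper_width: 60.1
grasp_force: 0.0
```

Request:
send_rows:
  series:
    - [[-6,46,8],[0,0,0],60]
    - [[-6,46,8],[0,0,0],60]
    - [[-6,46,8],[0,0,0],60]
    - [[-6,46,8],[0,0,0],60]
    - [[-6,46,8],[0,0,0],60]
    - [[-6,46,8],[0,0,0],60]
    - [[-6,46,8],[0,0,0],60]
    - [[-6,46,8],[0,0,0],60]

```text
clock: 1.5
position: [385.5, 198.7, 130.9]
ee_rot: [0.979, 0.204, -0.0, -0.0]
contact_force: [0.9, -0.8, 0.3]
gripper_width: 59.9
grasp_force: 0.0
```

```bash
python3 -c "
from h import *
plan(395,159,100,.41)"
```

```text
pos [385.5 198.7 130.9] head 0.411 turn 0.001 shift [-7.1 40.2 30.9] rows 1.0238916927242017 F [ 0.9 -0.8  0.3] w 59.9
```

Request:
send_rows:
  series:
    - [[-3,20,15],[0,0,0],60]
    - [[-4,20,16],[0,0,0],60]
    - [[0,0,0],[0,0,0],60]
    - [[0,0,0],[0,0,0],60]

```text
clock: 1.9
position: [395.3, 161.0, 100.2]
ee_rot: [0.979, 0.203, -0.0, 0.0]
contact_force: [-0.8, -0.7, 1.3]
gripper_width: 60.0
grasp_force: 0.0
```

```bash
python3 -c "
from h import *
plan(395,159,4,.41)
c,im=grab('wrist','pics/w1.png')
for a,ce,p in blobs(im,(100,120,40),(125,255,255),200): print(a,ce)
# project expected grip
for X in ((418,163,24),(382,152,24)): print(proj(c,X))
"
```

```text
pos [395.3 161.  100.2] head 0.409 turn -0.001 shift [-1.1  1.7 96.2] rows 1.924266176049799 F [-0.8 -0.7  1.3] w 60.0
78175 [325.40716342 100.11423089]
234 [588.79487179 300.49145299]
[335.12031872 210.78297844]
[329.17888343 259.67242584]
```

View pics/w1.png

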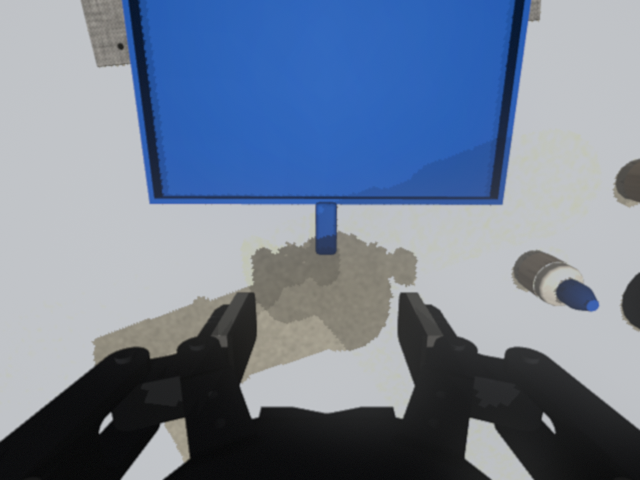

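The wrist view shows the tray squarely ahead, with the grip block from (326,204) to (326,253) on the fingers' centre line. The blue dropper at (560,280) is well clear.

```bash
python3 -c "
from h import *
c=camera_info('wrist')
a,b=at(c,326,204,24),at(c,326,252,24); print(a,b,(a+b)/2)
e,f=at(c,150,203,18),at(c,504,203,18); print(e,f,np.linalg.norm(e-f),np.arctan2(*(f-e)[:2])); d=f-e; print('tray yaw',np.arctan2(-d[0],d[1]),np.arctan2(d[0],-d[1]))
g=(a+b)/2; plan(g[0]-1,g[1],4,np.arctan2(d[0],-d[1]))
"
```

```text
[420.2508723  171.89481287  24.        ] [386.90533151 157.40716968  24.        ] [403.57810191 164.65099127  24.        ]
[368.14514948 291.00548608  18.        ] [472.49782766  51.01952034  18.        ] 261.6920808798876 2.731426926196966
tray yaw -2.731426926196966 0.4101657273928269
pos [395.7 161.8 100.6] head 0.41 turn 0.0 shift [ 7.5  0.1 96.6] rows 1.9384835081848817 F [-0.1 -0.3  0.2] w 60.0
```

Request:
send_rows:
  series:
    - [[3,0,32],[0,0,0],50]
    - [[2,0,32],[0,0,0],50]
    - [[0,0,31],[0,0,0],50]
    - [[0,0,0],[0,0,0],50]
    - [[0,0,0],[0,0,0],8]
    - [[0,0,0],[0,0,0],8]
    - [[0,0,0],[0,0,0],8]
    - [[0,0,0],[0,0,0],8]

```text
clock: 2.75
position: [400.4, 163.9, 6.4]
ee_rot: [0.979, 0.204, 0.001, -0.001]
contact_force: [0.8, -1.0, 0.1]
gripper_width: 7.9
grasp_force: 0.0
```

```bash
python3 -c "
from h import *
s,h=head()
p=s['position'][:2]; a=.41
o=p+ (403.58-p[0])*0
# keep TCP offset in tray frame: tray centre from wrist view: front wall mid + 80
ctr=np.array([403.58,164.65])+99*np.array([np.cos(a),np.sin(a)])
print('ctr',ctr)
f=.502; R=lambda t:np.array([[np.cos(t),-np.sin(t)],[np.sin(t),np.cos(t)]])
tgt=np.array([606,271])+R(f-a)@(p-ctr); print(tgt)
plan(*tgt,s['position'][2],a); print(s['grasp_force'])
"
```

```text
ctr [494.37496146 204.11232347]
[516.15668838 222.32263707]
pos [400.4 163.9   6.4] head 0.41 turn 0.0 shift [129.4  -7.5  -0. ] rows 2.5926252141955946 F [ 0.8 -1.   0.1] w 7.9
0.0
```

```bash
python3 -c "
from h import *
c,im=grab('wrist','pics/w2.png'); s=monitor.read_state(); print(s['gripper_width'],s['grasp_force'])
"
```

```text
8.326437049163248 0.0
```

View pics/w2.png

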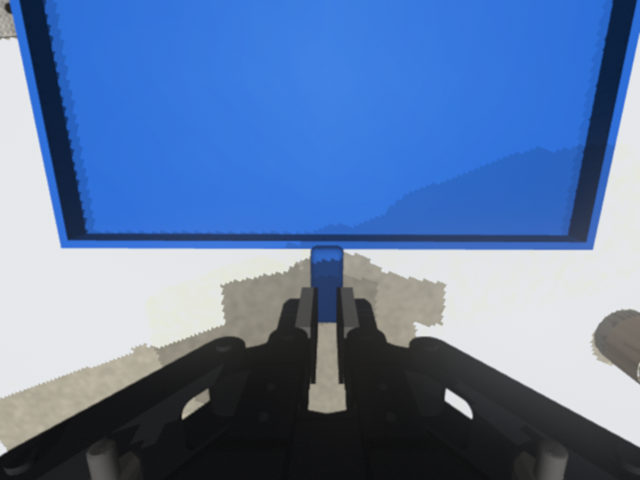

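```bash
python3 -c "
from h import *
c=camera_info('wrist'); s,h=head(); p=s['position']; x=np.array([np.cos(h),np.sin(h),0]); y=np.array([x[1],-x[0],0])
print(p,'tcp',proj(c,p),'grasp pt',proj(c,p+[0,0,19]))
for dz in(0,19,30): print(dz,[proj(c,p+[0,0,dz]+a*x+b*y).round() for a in(-11,11) for b in(-4,4)])
a=at(c,327,248,24);b=at(c,327,321,24); print(a,b,np.linalg.norm(a-b)); print('front wall',at(c,62,243,18),at(c,594,246,18))
print('block width',np.linalg.norm(at(c,311,265,24)-at(c,343,265,24)))
"
```

```text
[400.29538674 163.70159592   6.20733116] tcp [324.93369967 277.35298682] grasp pt [324.77651382 291.68490322]
0 [array([318., 296.]), array([332., 296.]), array([317., 258.]), array([332., 258.])]
19 [array([317., 312.]), array([333., 312.]), array([316., 270.]), array([333., 270.])]
30 [array([316., 323.]), array([333., 323.]), array([316., 279.]), array([334., 279.])]
[420.72420234 171.41076069  24.        ] [385.64546598 156.14558792  24.        ] 38.25628372431924
front wall [369.86775983 290.28891329  18.        ] [472.1347324   51.16964232  18.        ]
block width 15.334222934791095
```

Request:
send_rows:
  series:
    - [[0,0,0],[0,0,0],0]
    - [[0,0,0],[0,0,0],0]
    - [[0,0,0],[0,0,0],0]
    - [[0,0,0],[0,0,0],0]

```text
clock: 3.2
position: [399.7, 163.1, 5.2]
ee_rot: [0.979, 0.204, -0.0, 0.0]
contact_force: [-0.2, -0.1, -0.4]
gripper_width: -0.0
grasp_force: 0.0
```

```bash
python3 -c "
from h import *
c,im=grab('wrist','pics/w3.png'); s=monitor.read_state(); print(s['gripper_width'],s['grasp_force'],s['position'])
cv2.imwrite('pics/w3c.png',cv2.resize(im[220:420,220:440],None,fx=2.7,fy=2.7))
"
```

```text
0.18822171194841691 0.0 [399.78005192 163.15944841   5.17163744]
```

View pics/w3c.png

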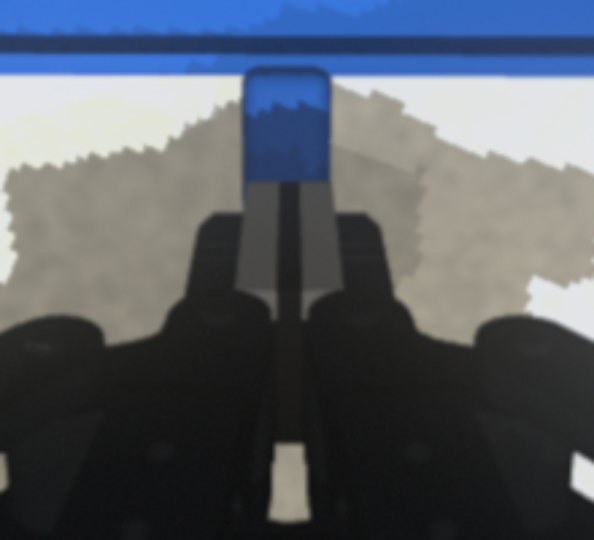

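The fingers closed to 0 with no force, yet they hide the block, so they may be standing above it. I'll check their height from the scene camera.

```bash
python3 -c "
from h import *
s=monitor.read_state(); p=s['position']
c,im=grab('scene','pics/s1.png'); t,imt=grab('top','pics/t1.png')
for dz in(0,19,40,73): print(dz,proj(c,p+[0,0,dz]).round(1),proj(t,p+[0,0,dz]).round(1))
u,v=proj(c,p).astype(int); q=cv2.resize(im[v-90:v+50,u-90:u+110],None,fx=4,fy=4); print(u-90,v-90)
cv2.imwrite('pics/s1c.png',q)
"
```

```text
0 [428.8 248.2] [221.3 282.2]
19 [430.1 242. ] [219.9 281.2]
40 [431.6 234.9] [218.2 280.1]
73 [434.1 223.4] [215.5 278.2]
338 158
```

View pics/s1c.png

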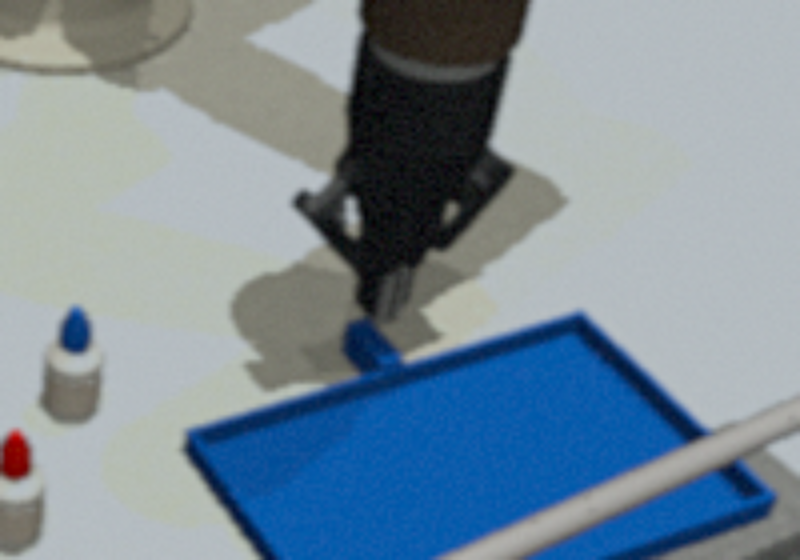

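The scene crop puts the fingertips at about (433,237), while the reported TCP projects to (429,248). That means the tips are well above where they are reported. I'll triangulate the offset.

```bash
python3 -c "
from h import *
w=camera_info('wrist');c=camera_info('scene'); s,h=head(); p=s['position']
A=[];b=[]
for cam,u,v in((w,325.6,287.5),(c,338+382/4,158+316/4)):
    o,d=ray(cam,u,v); d/=np.linalg.norm(d); P=np.eye(3)-np.outer(d,d); A.append(P); b.append(P@o)
X=np.linalg.lstsq(np.vstack(A),np.hstack(b),rcond=None)[0]
e=X-p; print(X,'rel tool x',e@[np.cos(h),np.sin(h),0],'y',e@[np.sin(h),-np.cos(h),0],'dz',e[2])
for cam in(w,c): print(proj(cam,X))
print(s['joints'])
"
```

```text
[409.93726091 166.39369526  46.73396114] rel tool x 10.633532797905163 y 1.1046382340317735 dz 41.58624686914471
[327.19152424 290.31927914]
[433.99466523 237.3768077 ]
[ 7.66647041e-01  3.20254152e-01 -6.92576375e-01 -3.49864753e-05
 -5.58120848e-01  1.21434497e+00]
```

Both views agree that the real fingertips are about 38 mm above the reported TCP, with x and y correct. I'll open and go lower in small steps, watching the force.

Request:
send_rows:
  series:
    - [[0,0,0],[0,0,0],50]
    - [[0,0,0],[0,0,0],50]
    - [[0,0,0],[0,0,0],50]
    - [[2,0,8],[0,0,0],50]
    - [[0,0,8],[0,0,0],50]
    - [[0,0,8],[0,0,0],50]
    - [[0,0,2],[0,0,0],50]
    - [[0,0,0],[0,0,0],50]

```text
clock: 4.15
position: [401.2, 163.6, -21.5]
ee_rot: [0.979, 0.204, -0.001, 0.0]
contact_force: [-0.2, -0.3, 0.5]
gripper_width: 49.8
grasp_force: 0.0
```

Request:
send_rows:
  series:
    - [[0,0,0],[0,0,0],10]
    - [[0,0,0],[0,0,0],10]
    - [[0,0,0],[0,0,0],10]
    - [[0,0,0],[0,0,0],10]
    - [[0,0,0],[0,0,0],10]
    - [[0,0,0],[0,0,0],10]

```text
clock: 4.75
position: [401.8, 164.2, -20.3]
ee_rot: [0.979, 0.204, 0.0, -0.0]
contact_force: [-2.3, -0.4, 5.3]
gripper_width: 13.6
grasp_force: 59.7
```

```bash
python3 -c "
from h import *
s,h=head(); p=s['position'][:2]
ctr=np.array([403.58,164.65])+99*np.array([np.cos(.41),np.sin(.41)]); f=.502;t=f-.41
R=np.array([[np.cos(t),-np.sin(t)],[np.sin(t),np.cos(t)]])
print(R@(p-ctr)); T=np.array([606,271])+R@(p-ctr); print(T); plan(*T,s['position'][2],.41);plan(*T,s['position'][2],.456)
"
```

```text
[-88.50254175 -48.2381831 ]
[517.49745825 222.7618169 ]
pos [401.8 164.2 -20.3] head 0.41 turn 0.0 shift [129.4  -7.6  -0. ] rows 2.593134475014263 F [-2.3 -0.4  5.3] w 13.6
pos [401.8 164.2 -20.3] head 0.41 turn -0.046 shift [129.6  -1.6  -0. ] rows 2.593134475014263 F [-2.3 -0.4  5.3] w 13.6
```

Request:
send_rows:
  series:
    - [[8,0,0],[0,0,-0.006],10]
    - [[16,0,0],[0,0,-0.012],10]
    - [[16,0,0],[0,0,-0.012],10]
    - [[16,0,0],[0,0,-0.012],10]
    - [[16,0,0],[0,0,-0.012],10]
    - [[16,0,0],[0,0,-0.012],10]
    - [[16,0,0],[0,0,-0.012],10]
    - [[8,0,0],[0,0,-0.006],10]

```text
clock: 5.55
position: [500.9, 210.4, -20.3]
ee_rot: [0.97, 0.244, -0.003, 0.001]
contact_force: [-8.7, -4.4, 16.6]
gripper_width: 13.8
grasp_force: 60.9
```

```bash
python3 -c "
from h import *
plan(517.5,222.8,-20,.502); s=monitor.read_state(); print(s['grasp_force'])"
```

```text
pos [500.9 210.4 -20.3] head 0.494 turn -0.008 shift [20.5 -2.9 -0.3] rows 0.41461658533112195 F [-8.7 -4.4 16.6] w 13.8
60.874847173690796
```

Request:
send_rows:
  series:
    - [[8,-1,0],[0,0,-0.004],10]
    - [[8,-1,0],[0,0,-0.004],10]
    - [[5,0,0],[0,0,0],10]
    - [[0,0,0],[0,0,0],10]
    - [[0,0,0],[0,0,0],10]

```text
clock: 6.05
position: [518.3, 222.2, -20.3]
ee_rot: [0.969, 0.248, -0.002, 0.001]
contact_force: [-3.9, -4.3, 8.2]
gripper_width: 13.8
grasp_force: 60.1
```

```bash
python3 -c "
from h import *
plan(517.5,222.8,-20,.502)
c,im=grab('top','pics/t2.png')
cv2.imwrite('pics/t2c.png',cv2.resize(im[120:300,70:310],None,fx=3.3,fy=3.3,interpolation=cv2.INTER_CUBIC))"
```

```text
pos [518.3 222.2 -20.3] head 0.502 turn -0.0 shift [-0.4 -1.  -0.3] rows 0.021801656094758693 F [-3.9 -4.3  8.2] w 13.8
```

View pics/t2c.png

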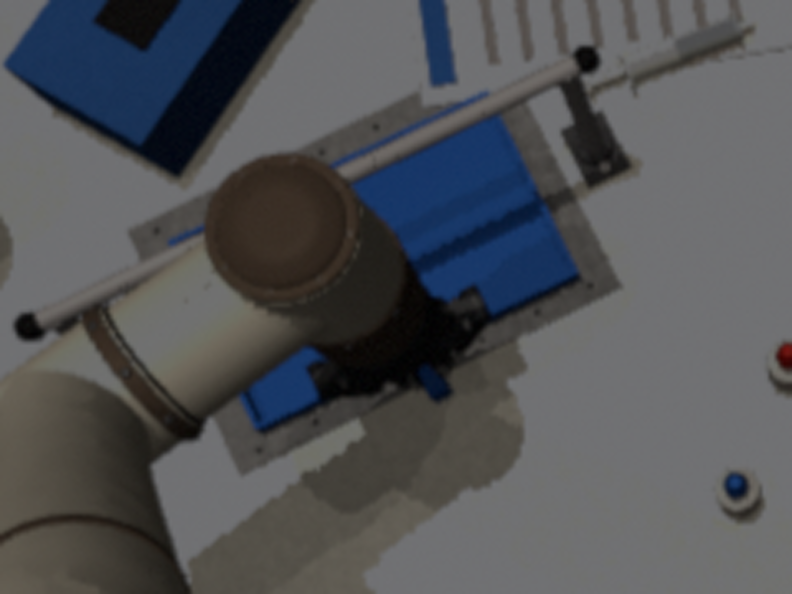

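The tray is now on the mat under the bar. Its corners are at crop pixels (580,275), (262,432) and (487,95), with a mat margin all round.

```bash
python3 -c "
from h import *
c=camera_info('top'); A=lambda u,v,z:at(c,70+u/3.3-.35,120+v/3.3-.35,z)
P=[A(u,v,18) for u,v in((580,275),(262,432),(487,95))]
print(*P); d=P[0]-P[1]; yaw=np.arctan2(d[0],-d[1]); ctr=(P[1]+P[2])/2; e=ctr-[606,271,18]
f=.502; print(yaw,ctr, e[0]*np.cos(f)+e[1]*np.sin(f), -e[0]*np.sin(f)+e[1]*np.cos(f))"
```

```text
[593.74866957 113.82835119  18.        ] [470.20247438 337.69851598  18.        ] [732.49031933 191.0279433   18.        ]
0.5042742418644017 [601.34639685 264.36322964  18.        ] -7.272930154870268 -3.5787190449937327
```

Request:
send_rows:
  series:
    - [[0,0,0],[0,0,0],45]
    - [[0,0,0],[0,0,0],45]
    - [[0,0,0],[0,0,0],45]
    - [[0,0,0],[0,0,0],45]
    - [[0,0,-20],[0,0,0],45]
    - [[-20,0,-35],[0,0,0],45]
    - [[-20,0,-40],[0,0,0],45]
    - [[-20,0,-40],[0,0,0],45]

```text
clock: 6.9
position: [466.7, 194.8, 115.1]
ee_rot: [0.969, 0.248, -0.001, 0.0]
contact_force: [1.4, 0.4, 0.5]
gripper_width: 44.9
grasp_force: 0.0
```

The tray sits within about 8 mm of centre, with matching yaw. Next is the yellow pair: raise, turn, then hover short of it for a wrist view.

Request:
send_rows:
  series:
    - [[0,0,-40],[0,0,0.13],60]
    - [[0,0,-40],[0,0,0.13],60]
    - [[0,0,-40],[0,0,0.13],60]
    - [[0,0,0],[0,0,0.13],60]
    - [[0,0,0],[0,0,0.13],60]
    - [[0,0,0],[0,0,0.13],60]

```text
clock: 7.5
position: [467.4, 195.4, 234.5]
ee_rot: [0.99, -0.141, 0.0, -0.0]
contact_force: [0.8, 0.4, -0.2]
gripper_width: 60.1
grasp_force: 0.0
```

```bash
python3 -c "
from h import *
plan(555,-137,230,-.28)"
```

```text
pos [467.4 195.4 234.5] head -0.283 turn -0.003 shift [176.1 295.2   4.5] rows 6.875710068013574 F [ 0.8  0.4 -0.2] w 60.1
```

Request:
send_rows:
  series:
    - [[22,37,0],[0,0,0],60]
    - [[22,37,0],[0,0,0],60]
    - [[22,37,0],[0,0,0],60]
    - [[22,37,0],[0,0,0],60]
    - [[22,37,0],[0,0,0],60]
    - [[22,37,0],[0,0,0],60]
    - [[22,37,0],[0,0,0],60]
    - [[22,37,0],[0,0,0],60]

```text
clock: 8.3
position: [555.8, -139.3, 234.1]
ee_rot: [0.99, -0.138, 0.0, -0.0]
contact_force: [2.4, 0.5, -0.5]
gripper_width: 60.2
grasp_force: 0.0
```

Request:
send_rows:
  series:
    - [[0,0,0],[0,0,0],60]
    - [[0,0,0],[0,0,0],60]
    - [[0,0,0],[0,0,0],60]

```text
clock: 8.6
position: [555.4, -137.1, 234.1]
ee_rot: [0.99, -0.138, -0.0, -0.0]
contact_force: [0.0, 0.9, -0.2]
gripper_width: 60.2
grasp_force: 0.0
```

```bash
python3 -c "
from h import *
plan(637,-161,230,-.28)
c,im=grab('wrist','pics/w4.png'); print(proj(c,(637,-161,155)))
for a,ce,p in blobs(im,(20,120,60),(35,255,255),150): print(a,ce,cv2.minAreaRect(p.astype(np.float32)))"
```

```text
pos [ 555.4 -137.1  234.1] head -0.277 turn 0.003 shift [85.1  0.4  4.1] rows 1.7032175647123204 F [ 0.   0.9 -0.2] w 60.2
[327.32510147 119.26598506]
638 [300.78056426  59.60344828] ((300.0, 60.0), (32.0, 22.0), 90.0)
613 [350.40946166  60.67862969] ((351.0, 61.0), (32.0, 22.0), 90.0)
426 [302.31455399 193.07511737] ((301.5, 193.0), (24.0, 19.0), 90.0)
450 [347.45777778 193.39111111] ((348.0, 193.5), (25.0, 20.0), 90.0)
```

View pics/w4.png

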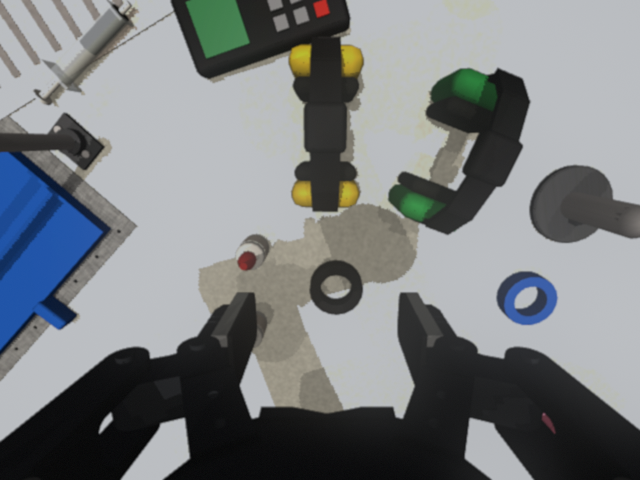

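The crown of the yellow pair is at (326,128), aligned with the tool. The green crown is at (490,157). The black cap is at (336,287), the blue cap at (528,298) and the spindle at (572,205).

```bash
python3 -c "
from h import *
c=camera_info('wrist')
a,b=at(c,326,103,155),at(c,326,152,155); print(a,b,np.linalg.norm(a-b)); e,f=at(c,305,128,155),at(c,347,128,155);print(np.linalg.norm(e-f)); g=(a+b)/2
plan(g[0],g[1],103,-.277)
print('black',at(c,336,288,12),'green crown',at(c,490,157,155))"
```

```text
[ 647.3898903  -162.58402161  155.        ] [ 616.44538843 -153.78259339  155.        ] 32.171840711241835
28.957404800271558
pos [ 555.4 -136.7  234.2] head -0.277 turn 0.0 shift [ 79.4  -0.3 131.2] rows 3.068253390173479 F [ 0.4 -0.1 -0.5] w 60.1
black [ 455.257366   -120.40675611   12.        ] green crown [ 581.5981603  -264.03410823  155.        ]
```

Request:
send_rows:
  series:
    - [[40,0,25],[0,0,0],60]
    - [[39,0,25],[0,0,0],60]
    - [[0,0,25],[0,0,0],60]
    - [[0,0,25],[0,0,0],60]
    - [[0,0,17],[0,0,0],60]
    - [[0,0,0],[0,0,0],60]
    - [[0,0,0],[0,0,0],60]

```text
clock: 9.35
position: [632.0, -158.4, 118.0]
ee_rot: [0.991, -0.137, 0.0, 0.0]
contact_force: [0.5, 0.3, 0.9]
gripper_width: 60.0
grasp_force: 0.0
```

Request:
send_rows:
  series:
    - [[0,0,0],[0,0,0],20]
    - [[0,0,0],[0,0,0],20]
    - [[0,0,0],[0,0,0],20]
    - [[0,0,0],[0,0,0],20]
    - [[0,0,0],[0,0,0],20]

```text
clock: 9.85
position: [632.6, -159.2, 119.2]
ee_rot: [0.99, -0.138, 0.002, -0.0]
contact_force: [-1.2, 1.8, 6.0]
gripper_width: 20.0
grasp_force: 3.0
```

The fingers closed over the top with about 6 N of upward contact. So the tips are at 155 when the reading is 119, an offset of about 36. I'll open and go 12 mm deeper.

Request:
send_rows:
  series:
    - [[0,0,0],[0,0,0],60]
    - [[0,0,0],[0,0,0],60]
    - [[0,0,0],[0,0,0],60]
    - [[0,0,6],[0,0,0],60]
    - [[0,0,6],[0,0,0],60]
    - [[0,0,0],[0,0,0],60]

```text
clock: 10.45
position: [630.4, -159.2, 103.2]
ee_rot: [0.99, -0.139, -0.002, 0.0]
contact_force: [-0.6, 0.0, -1.1]
gripper_width: 59.9
grasp_force: 0.0
```

Request:
send_rows:
  series:
    - [[0,0,0],[0,0,0],20]
    - [[0,0,0],[0,0,0],20]
    - [[0,0,0],[0,0,0],20]
    - [[0,0,0],[0,0,0],20]
    - [[0,0,0],[0,0,0],20]

```text
clock: 10.95
position: [632.1, -159.3, 105.6]
ee_rot: [0.99, -0.138, 0.001, -0.0]
contact_force: [0.8, 0.1, 0.5]
gripper_width: 28.7
grasp_force: 61.3
```

Request:
send_rows:
  series:
    - [[0,0,-20],[0,0,0],20]
    - [[0,0,-40],[0,0,0],20]
    - [[0,0,-45],[0,0,0],20]
    - [[0,0,-45],[0,0,0],20]
    - [[0,0,-45],[0,0,0],20]
    - [[0,0,-10],[0,0,0],20]
    - [[0,0,0],[0,0,0],20]

```text
clock: 11.65
position: [631.8, -159.2, 311.4]
ee_rot: [0.99, -0.139, 0.001, -0.001]
contact_force: [0.1, 1.1, -2.7]
gripper_width: 28.6
grasp_force: 61.0
```

```bash
python3 -c "
from h import *
plan(573.3,332.4,305,-.278);plan(573.3,332.4,305,.502)"
```

```text
pos [ 631.8 -159.2  311.4] head -0.278 turn 0.0 shift [-191.1 -456.6    6.4] rows 9.901170998464131 F [ 0.1  1.1 -2.7] w 28.6
pos [ 631.8 -159.2  311.4] head -0.278 turn -0.78 shift [ 185.3 -459.     6.4] rows 9.901170998464133 F [ 0.1  1.1 -2.7] w 28.6
```

Request:
send_rows:
  series:
    - [[-8,-19,0],[0,0,0],20]
    - [[-16,-38,0],[0,0,0],20]
    - [[-16,-38,0],[0,0,0],20]
    - [[-16,-38,0],[0,0,0],20]
    - [[-16,-38,0],[0,0,0],20]
    - [[-16,-38,0],[0,0,0],20]
    - [[-16,-38,0],[0,0,0],20]
    - [[-16,-38,0],[0,0,0],20]

```text
clock: 12.45
position: [592.2, 149.0, 306.1]
ee_rot: [0.99, -0.139, -0.003, 0.002]
contact_force: [0.8, 0.2, -3.3]
gripper_width: 28.5
grasp_force: 61.0
```

Request:
send_rows:
  series:
    - [[-16,-38,0],[0,0,0],20]
    - [[-16,-38,0],[0,0,0],20]
    - [[-16,-38,0],[0,0,0],20]
    - [[-16,-38,0],[0,0,0],20]
    - [[-8,-19,0],[0,0,0],20]
    - [[0,0,0],[0,0,0],20]

```text
clock: 13.05
position: [570.2, 334.2, 305.6]
ee_rot: [0.991, -0.137, -0.003, 0.002]
contact_force: [0.7, -0.5, -2.5]
gripper_width: 28.5
grasp_force: 61.0
```

Request:
send_rows:
  series:
    - [[0,0,0],[0,0,-0.05],20]
    - [[0,0,0],[0,0,-0.12],20]
    - [[0,0,0],[0,0,-0.12],20]
    - [[0,0,0],[0,0,-0.12],20]
    - [[0,0,0],[0,0,-0.12],20]
    - [[0,0,0],[0,0,-0.12],20]
    - [[0,0,0],[0,0,-0.09],20]
    - [[0,0,0],[0,0,-0.04],20]

```text
clock: 13.85
position: [571.5, 330.1, 307.9]
ee_rot: [0.969, 0.249, -0.002, 0.001]
contact_force: [0.1, 0.6, -2.2]
gripper_width: 28.1
grasp_force: 61.0
```

```bash
python3 -c "
from h import *
plan(573.3,332.4,134,.502)"
```

```text
pos [571.5 330.1 307.9] head 0.503 turn 0.001 shift [  2.7  -1.1 173.9] rows 3.479453552449659 F [ 0.1  0.6 -2.2] w 28.1
```

Request:
send_rows:
  series:
    - [[1,0,30],[0,0,0],20]
    - [[1,-1,30],[0,0,0],20]
    - [[0,0,30],[0,0,0],20]
    - [[0,0,30],[0,0,0],20]
    - [[0,0,25],[0,0,0],20]
    - [[0,0,15],[0,0,0],20]
    - [[0,0,8],[0,0,0],20]
    - [[0,0,0],[0,0,0],20]

```text
clock: 14.65
position: [572.3, 331.9, 139.8]
ee_rot: [0.969, 0.248, -0.002, 0.001]
contact_force: [0.8, 0.1, -3.3]
gripper_width: 28.2
grasp_force: 60.9
```

Request:
send_rows:
  series:
    - [[0,0,3],[0,0,0],20]
    - [[0,0,2],[0,0,0],20]
    - [[0,0,0],[0,0,0],20]

```text
clock: 14.95
position: [573.3, 333.8, 137.7]
ee_rot: [0.969, 0.248, 0.0, -0.0]
contact_force: [-0.3, 0.2, -2.6]
gripper_width: 28.4
grasp_force: 61.0
```

Request:
send_rows:
  series:
    - [[0,0,2],[0,0,0],20]
    - [[0,0,2],[0,0,0],20]
    - [[0,0,0],[0,0,0],20]

```text
clock: 15.25
position: [573.3, 333.9, 133.4]
ee_rot: [0.969, 0.249, 0.0, -0.0]
contact_force: [0.6, -0.1, -0.6]
gripper_width: 28.4
grasp_force: 61.0
```

Request:
send_rows:
  series:
    - [[0,0,1],[0,0,0],20]
    - [[0,0,0],[0,0,0],20]

```text
clock: 15.45
position: [573.4, 333.8, 133.2]
ee_rot: [0.969, 0.249, 0.0, -0.0]
contact_force: [-1.8, -0.5, 3.1]
gripper_width: 28.4
grasp_force: 61.6
```

Request:
send_rows:
  series:
    - [[0,0,0],[0,0,0],40]
    - [[0,0,0],[0,0,0],50]
    - [[0,0,0],[0,0,0],50]
    - [[0,0,-10],[0,0,0],50]
    - [[0,0,-30],[0,0,0],50]
    - [[0,0,-40],[0,0,0],50]
    - [[0,0,-40],[0,0,0],50]
    - [[0,0,0],[0,0,0],50]

```text
clock: 16.25
position: [576.4, 335.2, 261.0]
ee_rot: [0.969, 0.249, 0.007, -0.002]
contact_force: [0.3, -0.3, 0.5]
gripper_width: 49.8
grasp_force: 0.0
```

```bash
python3 -c "
from h import *
plan(573.3,332.4,250,.502)
c,im=grab('scene','pics/s2.png')
c2,i2=grab('wrist','pics/w5.png')
for a,ce,p in blobs(im,(20,120,60),(35,255,255),60): print(a,ce)
X=np.array([573.3,332.4,28]);y=np.array([np.cos(.502),np.sin(.502),0])
for s in(-1,1): print(proj(c,X+s*y*55+[0,0,42]), proj(c2,X+s*y*55+[0,0,80]))
for a,ce,p in blobs(i2,(20,120,60),(35,255,255),60): print('w',a,ce)"
```

```text
pos [576.4 335.2 261. ] head 0.503 turn 0.001 shift [-4.1  1.  11. ] rows 0.23630788855651702 F [ 0.3 -0.3  0.5] w 49.8
354 [520.02824859 256.75141243]
65 [507.07692308 282.89230769]
929 [564.84068891 306.26480086]
[517.08290651 267.56321244] [326.9343565 277.3555984]
[563.33542935 305.67424662] [326.98871184 162.75798849]
w 563 [305.25577265 157.31261101]
w 560 [349.24464286 157.52142857]
w 354 [304.28248588 275.12711864]
w 361 [348.62049861 275.40443213]
```

Yellow hangs as predicted: the cups appear within a few pixels of the expected positions in both cameras. Next is green.

```bash
python3 -c "
from h import *
plan(515.5,-220,240,.503)"
```

```text
pos [573.6 334.1 254.3] head 0.502 turn -0.001 shift [-318.   457.5   14.3] rows 11.146263619293979 F [ 0.  -0.7 -0.3] w 49.8
```

Request:
send_rows:
  series:
    - [[-24,35,0],[0,0,0],60]
    - [[-24,35,0],[0,0,0],60]
    - [[-24,35,0],[0,0,0],60]
    - [[-25,35,0],[0,0,0],60]
    - [[-25,35,0],[0,0,0],60]
    - [[-25,35,2],[0,0,0],60]
    - [[-25,35,2],[0,0,0],60]
    - [[-25,35,2],[0,0,0],60]

```text
clock: 17.15
position: [534.0, -8.3, 244.9]
ee_rot: [0.969, 0.249, -0.001, -0.0]
contact_force: [0.3, -0.8, 0.3]
gripper_width: 60.2
grasp_force: 0.0
```

Request:
send_rows:
  series:
    - [[-25,35,2],[0,0,0],60]
    - [[-24,35,2],[0,0,0],60]
    - [[-24,36,2],[0,0,0],60]
    - [[-24,36,2],[0,0,0],60]
    - [[-24,35,0],[0,0,0],60]

```text
clock: 17.65
position: [513.1, -221.5, 236.6]
ee_rot: [0.969, 0.248, -0.001, -0.001]
contact_force: [0.5, -0.2, -0.4]
gripper_width: 59.6
grasp_force: 0.0
```

Request:
send_rows:
  series:
    - [[0,0,0],[0,0,0.14],60]
    - [[0,0,0],[0,0,0.145],60]
    - [[0,0,0],[0,0,0.145],60]
    - [[0,0,0],[0,0,0.145],60]
    - [[0,0,0],[0,0,0.145],60]
    - [[0,0,0],[0,0,0.145],60]
    - [[0,0,0],[0,0,0.145],60]
    - [[0,0,0],[0,0,0.117],60]

```text
clock: 18.45
position: [513.6, -219.8, 236.7]
ee_rot: [0.951, -0.31, -0.002, 0.0]
contact_force: [-0.1, -0.5, 0.5]
gripper_width: 60.1
grasp_force: 0.0
```

Request:
send_rows:
  series:
    - [[0,0,0],[0,0,0],60]
    - [[0,0,0],[0,0,0],60]

```text
clock: 18.65
position: [514.0, -219.8, 237.3]
ee_rot: [0.952, -0.306, -0.001, 0.0]
contact_force: [0.6, -0.5, 0.2]
gripper_width: 60.1
grasp_force: 0.0
```

```bash
python3 -c "
from h import *
plan(582,-267,106,-.625)
c,im=grab('wrist','pics/w6.png'); print(proj(c,(582,-267,155)))
B=[x for x in blobs(im,(45,120,40),(80,255,255),120)]
for a,ce,p in B: print(a,ce)
print('top cups mean', )
"
```

```text
pos [ 514.  -219.8  237.3] head -0.622 turn 0.003 shift [ 82.8  -1.5 131.3] rows 3.1042865011920724 F [ 0.6 -0.5  0.2] w 60.1
[324.99039857 122.87238634]
481 [304.66112266  57.69438669]
437 [354.57437071  58.24256293]
2511 [78.32616487 89.98088411]
309 [305.59223301 190.69579288]
306 [351.01633987 191.77124183]
top cups mean
```

View pics/w6.png

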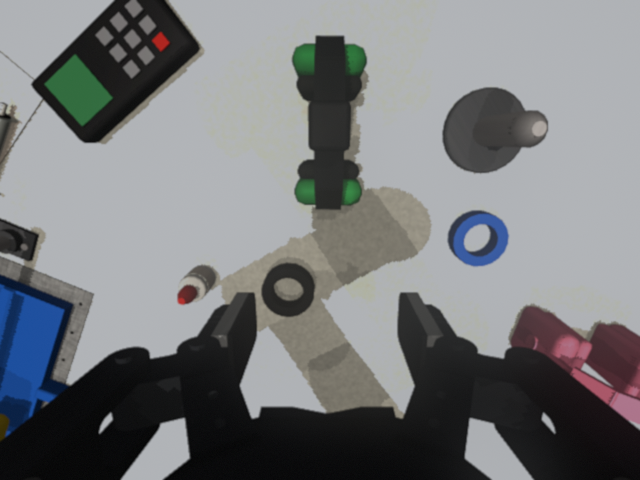

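The green crown is at (330,126) and well aligned. The spindle tip is at (538,127) with its foot at (484,130). The blue cap is at (478,238) and the black cap at (288,288).

```bash
python3 -c "
from h import *
c=camera_info('wrist')
g=(at(c,330,102,155)+at(c,330,150,155))/2
plan(g[0],g[1],105.5,-.625); print(g)
print('tip',at(c,539,128,108),'foot',at(c,484,130,10),'blue',at(c,478.5,238,22),'black',at(c,288,289,22))"
```

```text
pos [ 514.1 -219.9  237.5] head -0.623 turn 0.002 shift [ 80.5   1.9 132. ] rows 3.0921015090627346 F [0.2 0.9 0.1] w 60.0
[ 578.21844208 -268.53388379  155.        ]
tip [ 477.8546806  -409.01670525  108.        ] foot [ 480.90899114 -406.45545508   10.        ] blue [ 383.0683896 -339.8328111   22.       ] black [ 460.27321057 -124.36619951   22.        ]
```

Request:
send_rows:
  series:
    - [[40,1,25],[0,0,0],60]
    - [[40,1,25],[0,0,0],60]
    - [[0,0,25],[0,0,0],60]
    - [[0,0,25],[0,0,0],60]
    - [[0,0,17],[0,0,0],60]
    - [[0,0,9],[0,0,0],60]
    - [[0,0,6],[0,0,0],60]
    - [[0,0,0],[0,0,0],60]

```text
clock: 19.5
position: [578.1, -268.3, 105.9]
ee_rot: [0.952, -0.307, -0.0, 0.0]
contact_force: [0.6, -0.4, 0.2]
gripper_width: 60.5
grasp_force: 0.0
```

Request:
send_rows:
  series:
    - [[0,0,0],[0,0,0],20]
    - [[0,0,0],[0,0,0],20]
    - [[0,0,0],[0,0,0],20]
    - [[0,0,0],[0,0,0],20]
    - [[0,0,0],[0,0,0],20]

```text
clock: 20.0
position: [579.2, -268.7, 107.8]
ee_rot: [0.952, -0.307, 0.002, 0.0]
contact_force: [1.0, 0.6, 5.8]
gripper_width: 28.3
grasp_force: 62.0
```

Request:
send_rows:
  series:
    - [[0,0,-20],[0,0,0],20]
    - [[0,0,-40],[0,0,0],20]
    - [[0,0,-45],[0,0,0],20]
    - [[0,0,-45],[0,0,0],20]
    - [[0,0,-45],[0,0,0],20]
    - [[0,0,-8],[0,0,0],20]
    - [[0,0,0],[0,0,0],20]

```text
clock: 20.7
position: [578.4, -268.1, 309.9]
ee_rot: [0.952, -0.307, 0.001, -0.001]
contact_force: [0.5, -0.3, -2.8]
gripper_width: 28.0
grasp_force: 61.1
```

```bash
python3 -c "
from h import *
plan(636,218,305,-.623)"
```

```text
pos [ 578.4 -268.1  309.9] head -0.625 turn -0.002 shift [-236.8 -428.4    4.9] rows 9.790916031930522 F [ 0.5 -0.3 -2.8] w 28.0
```

Request:
send_rows:
  series:
    - [[-10,-18,0],[0,0,0],20]
    - [[-20,-36,0],[0,0,0],20]
    - [[-20,-36,0],[0,0,0],20]
    - [[-20,-36,0],[0,0,0],20]
    - [[-20,-36,0],[0,0,0],20]
    - [[-20,-36,0],[0,0,0],20]
    - [[-20,-36,0],[0,0,0],20]
    - [[-20,-36,0],[0,0,0],20]

```text
clock: 21.5
position: [612.8, 40.1, 305.2]
ee_rot: [0.952, -0.307, -0.003, 0.001]
contact_force: [0.1, -1.0, -3.0]
gripper_width: 28.1
grasp_force: 61.1
```

Request:
send_rows:
  series:
    - [[-20,-36,0],[0,0,0],20]
    - [[-20,-36,0],[0,0,0],20]
    - [[-20,-36,0],[0,0,0],20]
    - [[-19,-35,0],[0,0,0],20]
    - [[-8,-15,0],[0,0,0],20]
    - [[0,0,0],[0,0,0],20]

```text
clock: 22.1
position: [635.1, 219.7, 304.6]
ee_rot: [0.952, -0.306, -0.003, 0.002]
contact_force: [-0.7, -0.5, -2.5]
gripper_width: 28.3
grasp_force: 61.1
```

Request:
send_rows:
  series:
    - [[0,0,0],[0,0,-0.14],20]
    - [[0,0,0],[0,0,-0.145],20]
    - [[0,0,0],[0,0,-0.145],20]
    - [[0,0,0],[0,0,-0.145],20]
    - [[0,0,0],[0,0,-0.145],20]
    - [[0,0,0],[0,0,-0.145],20]
    - [[0,0,0],[0,0,-0.145],20]
    - [[0,0,0],[0,0,-0.117],20]

```text
clock: 22.9
position: [635.5, 215.6, 307.3]
ee_rot: [0.968, 0.25, -0.002, 0.0]
contact_force: [0.2, -0.3, -2.8]
gripper_width: 27.8
grasp_force: 61.1
```

Request:
send_rows:
  series:
    - [[0,0,0],[0,0,0],20]
    - [[0,0,0],[0,0,0],20]

```text
clock: 23.1
position: [635.9, 216.3, 308.0]
ee_rot: [0.969, 0.247, -0.001, 0.0]
contact_force: [1.0, 0.4, -2.3]
gripper_width: 27.9
grasp_force: 61.1
```

```bash
python3 -c "
from h import *
plan(636,218,135,.502)"
```

```text
pos [635.9 216.3 308. ] head 0.499 turn -0.003 shift [  0.9  -1.5 173. ] rows 3.4602347665324755 F [ 1.   0.4 -2.3] w 27.9
```

Request:
send_rows:
  series:
    - [[0,-1,30],[0,0,0],20]
    - [[0,-1,30],[0,0,0],20]
    - [[0,0,30],[0,0,0],20]
    - [[0,0,30],[0,0,0],20]
    - [[0,0,25],[0,0,0],20]
    - [[0,0,15],[0,0,0],20]
    - [[0,0,8],[0,0,0],20]
    - [[0,0,0],[0,0,0],20]

```text
clock: 23.9
position: [634.6, 218.5, 139.7]
ee_rot: [0.969, 0.248, -0.001, 0.0]
contact_force: [-0.1, -0.5, -2.0]
gripper_width: 28.1
grasp_force: 61.1
```

Request:
send_rows:
  series:
    - [[0,0,2],[0,0,0],20]
    - [[0,0,2],[0,0,0],20]
    - [[0,0,0],[0,0,0],20]

```text
clock: 24.2
position: [635.5, 219.3, 137.9]
ee_rot: [0.969, 0.248, 0.001, -0.0]
contact_force: [0.1, -0.1, -2.2]
gripper_width: 28.2
grasp_force: 61.1
```

Request:
send_rows:
  series:
    - [[0,0,2],[0,0,0],20]
    - [[0,0,1],[0,0,0],20]
    - [[0,0,0],[0,0,0],20]

```text
clock: 24.5
position: [635.8, 219.4, 135.7]
ee_rot: [0.969, 0.249, 0.001, -0.0]
contact_force: [-2.0, 1.0, 3.2]
gripper_width: 28.3
grasp_force: 61.7
```

Request:
send_rows:
  series:
    - [[0,0,0],[0,0,0],40]
    - [[0,0,0],[0,0,0],50]
    - [[0,0,0],[0,0,0],50]
    - [[0,0,-10],[0,0,0],50]
    - [[0,0,-30],[0,0,0],50]
    - [[0,0,-40],[0,0,0],50]
    - [[0,0,-40],[0,0,0],50]
    - [[0,0,0],[0,0,0],50]

```text
clock: 25.3
position: [638.7, 220.0, 263.0]
ee_rot: [0.969, 0.249, 0.007, -0.001]
contact_force: [-0.2, -1.0, 0.7]
gripper_width: 49.9
grasp_force: 0.0
```

```bash
python3 -c "
from h import *
c,im=grab('scene','pics/s3.png'); c2,i2=grab('wrist','pics/w7.png')
for ctr,lo,hi in(((573.3,332.4),(20,120,60),(35,255,255)),((635.5,219),(45,120,40),(80,255,255))):
  X=np.array([*ctr,28]);y=np.array([np.cos(.502),np.sin(.502),0])
  print('exp',*[proj(c,X+s*y*55+[0,0,42]).round() for s in(-1,1)],*[proj(c2,X+s*y*55+[0,0,80]).round() for s in(-1,1)])
  for n,i in(('s',im),('w',i2)):
    for a,ce,p in blobs(i,lo,hi,100): print(n,a,ce.round())
t,it=grab('top','pics/t3.png')
for a,ce,p in blobs(it,(100,120,60),(125,255,255),150):
    if ce[1]>200 and ce[0]>300: print('blue cap',a,ce,at(t,*ce,22))
m=cv2.inRange(it,(0,0,0),(40,40,40))[230:300,300:390]; n,l,s,ce=cv2.connectedComponentsWithStats(m)
for i in range(1,n):
    if s[i,4]>100: print('black',s[i],ce[i]+[300,230],at(t,*(ce[i]+[300,230]),22))
plan(383,-340,150,.5)"
```

```text
exp [517. 268.] [563. 306.] [194. 276.] [182. 162.]
s 291 [522. 255.]
s 938 [565. 306.]
w 101 [159. 147.]
w 1423 [205. 157.]
w 1358 [209. 271.]
exp [467. 290.] [511. 333.] [325. 276.] [325. 162.]
s 635 [ 79. 216.]
s 361 [468. 280.]
s 987 [512. 334.]
s 838 [315. 381.]
w 528 [304. 157.]
w 518 [349. 157.]
w 168 [302. 274.]
blue cap 342 [432.93567251 295.88304094] [ 377.14223223 -339.64288629   22.        ]
black [ 29  19  25  26 322] [340.92236025 261.51552795] [ 454.02889196 -121.33712287   22.        ]
pos [635.  219.2 254.3] head 0.502 turn 0.002 shift [-489.2  369.9  104.3] rows 12.442582044576843 F [-0.8  0.2 -0.8] w 50.4
```

Both pairs hang as expected on scene and wrist. The caps have not moved. Black is next, approached at heading 0.8 so the fingers clear the droppers.

```bash
python3 -c "
from h import *
t=camera_info('top'); print(at(t,309,231,35),at(t,294,269,35)); plan(401,-180,160,.502)"
```

```text
[523.72110602 -43.53517466  35.        ] [431.38806911 -10.85797657  35.        ]
pos [635.  219.2 254.3] head 0.502 turn 0.0 shift [-397.2  237.3   94.3] rows 9.444185590513467 F [-0.8  0.2 -0.8] w 50.4
```

Request:
send_rows:
  series:
    - [[-36,22,0],[0,0,0],80]
    - [[-36,22,0],[0,0,0],80]
    - [[-36,22,0],[0,0,0],80]
    - [[-36,22,0],[0,0,0],80]
    - [[-36,22,0],[0,0,0],80]
    - [[-36,22,0],[0,0,0],80]
    - [[-36,22,10],[0,0,0],80]
    - [[-36,22,10],[0,0,0],80]

```text
clock: 26.25
position: [465.8, -75.1, 232.9]
ee_rot: [0.969, 0.249, -0.001, -0.0]
contact_force: [1.2, -0.1, 0.1]
gripper_width: 79.8
grasp_force: 0.0
```

Request:
send_rows:
  series:
    - [[-36,20,25],[0,0,0],80]
    - [[-36,20,25],[0,0,0],80]
    - [[-36,20,25],[0,0,0],80]
    - [[0,0,0],[0,0,-0.15],80]
    - [[0,0,0],[0,0,-0.148],80]
    - [[0,0,0],[0,0,0],80]
    - [[0,0,0],[0,0,0],80]

```text
clock: 26.95
position: [401.3, -178.2, 158.5]
ee_rot: [0.922, 0.388, -0.001, -0.0]
contact_force: [0.4, 0.3, -0.3]
gripper_width: 80.0
grasp_force: 0.0
```

Run:
```python
from h import *
plan(457,-123,0,.8)
c,im=grab('wrist','pics/w8.png'); e=proj(c,(457,-123,22)); print('exp',e)
g=cv2.cvtColor(im,cv2.COLOR_BGR2GRAY); u,v=e.astype(int); r=90
m=cv2.inRange(g,0,60)[max(v-r,0):v+r,u-r:u+r]; n,l,s,ce=cv2.connectedComponentsWithStats(m)
for i in range(1,n):
    if s[i,4]>300:
        p=np.argwhere(l==i)[:,::-1].astype(np.float32)+[u-r,max(v-r,0)]; el=cv2.fitEllipse(cv2.convexHull(p.astype(np.float32)))
        print(s[i],el,at(c,*el[0],18))
cv2.imwrite('pics/w8c.png',im)
```

```text
pos [ 401.3 -178.2  158.5] head 0.797 turn -0.003 shift [ 78.4   1.5 158.5] rows 3.5377538466720053 F [ 0.4  0.3 -0.3] w 80.0
exp [326.74435058 129.99602068]
[  52   50   73   77 2861] ((324.3023986816406, 127.19477844238281), (72.93000030517578, 77.05693817138672), 0.10841307789087296) [ 457.17148156 -119.84819568   18.        ]
```

```bash
python3 -c "
from h import *
plan(457.5,-121,-33,.797)"
```

```text
pos [ 401.5 -178.2  158.8] head 0.798 turn 0.001 shift [8.000e+01 1.000e-01 1.918e+02] rows 4.155473073825079 F [-0.4  0.7  0.4] w 80.0
```

Request:
send_rows:
  series:
    - [[40,0,10],[0,0,0],82]
    - [[40,0,20],[0,0,0],82]
    - [[0,0,40],[0,0,0],82]
    - [[0,0,40],[0,0,0],82]
    - [[0,0,40],[0,0,0],82]
    - [[0,0,25],[0,0,0],82]
    - [[0,0,16],[0,0,0],82]
    - [[0,0,0],[0,0,0],82]

```text
clock: 27.8
position: [455.7, -120.7, -34.0]
ee_rot: [0.921, 0.389, -0.003, -0.001]
contact_force: [0.1, 0.0, -0.3]
gripper_width: 82.5
grasp_force: 0.0
```

Request:
send_rows:
  series:
    - [[0,0,0],[0,0,0],50]
    - [[0,0,0],[0,0,0],50]
    - [[0,0,0],[0,0,0],50]
    - [[0,0,0],[0,0,0],50]
    - [[0,0,0],[0,0,0],50]

```text
clock: 28.3
position: [458.7, -120.8, -30.2]
ee_rot: [0.921, 0.39, 0.001, 0.001]
contact_force: [-1.1, 1.1, 7.0]
gripper_width: 61.8
grasp_force: 65.1
```

Request:
send_rows:
  series:
    - [[0,0,-30],[0,0,0],50]
    - [[0,0,-50],[0,0,0],50]
    - [[0,0,-50],[0,0,0],50]
    - [[0,0,-50],[0,0,0],50]
    - [[0,0,0],[0,0,0],50]

```text
clock: 28.8
position: [462.9, -121.2, 156.4]
ee_rot: [0.921, 0.39, 0.008, 0.004]
contact_force: [1.1, 0.2, -0.3]
gripper_width: 61.8
grasp_force: 65.5
```

Request:
send_rows:
  series:
    - [[0,0,0],[0,0,0.1],50]
    - [[0,0,0],[0,0,0.12],50]
    - [[0,0,0],[0,0,0.12],50]
    - [[0,0,0],[0,0,0.12],50]
    - [[0,0,0],[0,0,0.12],50]
    - [[0,0,0],[0,0,0.12],50]
    - [[0,0,0],[0,0,0.1],50]
    - [[0,0,0],[0,0,0],50]

```text
clock: 29.6
position: [457.3, -120.9, 148.2]
ee_rot: [1.0, -0.0, 0.0, -0.0]
contact_force: [-0.0, -0.8, -0.6]
gripper_width: 61.7
grasp_force: 65.5
```

```bash
python3 -c "
from h import *
plan(389,-408,150,0)"
```

```text
pos [ 457.3 -120.9  148.2] head -0.0 turn -0.0 shift [-68.3 287.1  -1.8] rows 5.902567329645721 F [-0.  -0.8 -0.6] w 61.7
```

Request:
send_rows:
  series:
    - [[-10,42,0],[0,0,0],50]
    - [[-10,42,0],[0,0,0],50]
    - [[-10,42,0],[0,0,0],50]
    - [[-10,42,0],[0,0,0],50]
    - [[-10,42,-2],[0,0,0],50]
    - [[-10,42,0],[0,0,0],50]
    - [[-8,35,0],[0,0,0],50]
    - [[0,0,0],[0,0,0],50]

```text
clock: 30.4
position: [388.5, -411.4, 149.7]
ee_rot: [1.0, -0.001, -0.0, 0.0]
contact_force: [0.5, 0.8, -1.1]
gripper_width: 61.7
grasp_force: 65.5
```

Request:
send_rows:
  series:
    - [[0,0,0],[0,0,0],50]
    - [[0,0,0],[0,0,0],50]

```text
clock: 30.6
position: [389.6, -407.2, 150.1]
ee_rot: [1.0, 0.001, -0.0, -0.0]
contact_force: [-0.3, 0.4, 0.3]
gripper_width: 61.2
grasp_force: 65.5
```

```bash
python3 -c "
from h import *
plan(479,-408,150,0)
c,im=grab('wrist','pics/w9.png'); print(proj(c,(479,-408,108)),proj(c,(479,-408,10)))"
```

```text
pos [ 389.6 -407.2  150.1] head 0.002 turn 0.002 shift [89.4  0.8  0.1] rows 1.788171029518588 F [-0.3  0.4  0.3] w 61.2
[327.34470508 107.57861052] [327.03031452 117.79732604]
```

View pics/w9.png

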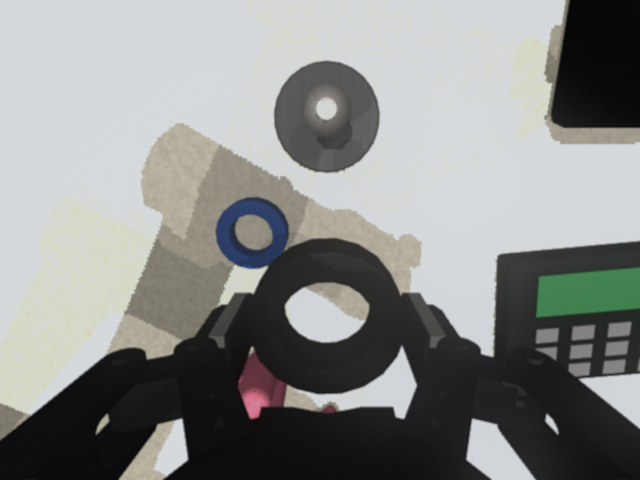

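The spindle foot is centred at (327,116) and its tip at (326,108), which matches (479,-408). The held cap is centred at about (327,315), and the blue cap is at (252,233).

```bash
python3 -c "
from h import *
c=camera_info('wrist'); s,h=head(); p=s['position']
for z in(185,195,205): 
    l,r=at(c,250,315,z),at(c,404,315,z); print(z,np.linalg.norm(l-r),(l+r)/2-p)
    print('   hole',np.linalg.norm(at(c,285,312,z)-at(c,370,312,z)),at(c,327.5,312,z)-p)
print('foot',at(c,327,116,10),'tip',at(c,326,108,109),'blue',at(c,252.5,230,22))"
```

```text
185 68.85343952135108 [-3.98226388 -0.60191566 34.70543181]
   hole 37.90711678434548 [-2.50504394 -0.81113382 34.70543181]
195 64.09950232562015 [ 1.19851441 -0.56961517 44.70543181]
   hole 35.289846627374864 [ 2.57374073 -0.76438801 44.70543181]
205 59.34556512988918 [ 6.37929269 -0.53731468 54.70543181]
   hole 32.67257647040419 [ 7.65252541 -0.7176422  54.70543181]
foot [ 480.71067114 -407.75936141   10.        ] tip [ 478.94667424 -406.98550407  109.        ] blue [ 384.43461571 -341.93809526   22.        ]
```

Request:
send_rows:
  series:
    - [[40,0,0],[0,0,0],50]
    - [[40,0,10],[0,0,0],50]
    - [[10,0,20],[0,0,0],50]
    - [[0,0,20],[0,0,0],50]
    - [[0,0,0],[0,0,0],50]
    - [[0,0,0],[0,0,0],50]

```text
clock: 31.25
position: [480.0, -407.2, 100.6]
ee_rot: [1.0, 0.001, -0.0, 0.0]
contact_force: [0.4, 0.2, -0.1]
gripper_width: 61.6
grasp_force: 65.5
```

```bash
python3 -c "
from h import *
plan(479.5,-407.3,80,0)"
```

```text
pos [ 480.  -407.2  100.6] head 0.002 turn 0.002 shift [-0.5  0.1 20.6] rows 0.41283558226981376 F [ 0.4  0.2 -0.1] w 61.6
```

Request:
send_rows:
  series:
    - [[0,0,10],[0,0,0],50]
    - [[0,0,10],[0,0,0],50]
    - [[0,0,8],[0,0,0],50]
    - [[0,0,0],[0,0,0],50]

```text
clock: 31.65
position: [478.5, -407.4, 70.6]
ee_rot: [1.0, -0.0, -0.001, -0.001]
contact_force: [-0.4, -0.2, 0.8]
gripper_width: 61.6
grasp_force: 65.5
```

Request:
send_rows:
  series:
    - [[0,0,10],[0,0,0],50]
    - [[0,0,8],[0,0,0],50]
    - [[0,0,0],[0,0,0],50]

```text
clock: 31.95
position: [478.6, -407.3, 52.5]
ee_rot: [1.0, -0.0, -0.001, -0.001]
contact_force: [0.2, -0.1, 0.0]
gripper_width: 61.4
grasp_force: 65.5
```

Request:
send_rows:
  series:
    - [[0,0,10],[0,0,0],50]
    - [[0,0,7],[0,0,0],50]
    - [[0,0,0],[0,0,0],50]

```text
clock: 32.25
position: [478.7, -407.4, 35.7]
ee_rot: [1.0, -0.0, -0.001, -0.001]
contact_force: [0.6, -0.1, -0.1]
gripper_width: 61.5
grasp_force: 65.5
```

Request:
send_rows:
  series:
    - [[0,0,0],[0,0,0],75]
    - [[0,0,0],[0,0,0],80]
    - [[0,0,0],[0,0,0],80]
    - [[0,0,0],[0,0,0],80]
    - [[0,0,-30],[0,0,0],80]
    - [[0,0,-40],[0,0,0],80]
    - [[-40,0,-35],[0,0,0],80]
    - [[-40,0,-10],[0,0,0],80]

```text
clock: 33.05
position: [403.8, -409.4, 154.3]
ee_rot: [1.0, 0.001, 0.003, 0.003]
contact_force: [-0.6, -0.2, 0.5]
gripper_width: 79.9
grasp_force: 0.0
```

Request:
send_rows:
  series:
    - [[0,0,0],[0,0,0],80]
    - [[0,0,0],[0,0,0],80]

```text
clock: 33.25
position: [401.7, -408.1, 151.1]
ee_rot: [1.0, -0.0, 0.001, 0.0]
contact_force: [0.2, 0.1, -0.7]
gripper_width: 80.1
grasp_force: 0.0
```

Run:
```python
from h import *
s,h=head(); print(s['position'])
c,im=grab('wrist','pics/w10.png')
g=cv2.cvtColor(im,cv2.COLOR_BGR2GRAY); u,v=proj(c,(480,-407.5,32)).astype(int); print(u,v)
m=cv2.inRange(g,0,45)[max(v-70,0):v+70,u-70:u+70]; n,l,st,ce=cv2.connectedComponentsWithStats(m)
for i in range(1,n):
    if st[i,4]>200:
        p=(np.argwhere(l==i)[:,::-1]+[u-70,max(v-70,0)]).astype(np.float32); el=cv2.fitEllipse(cv2.convexHull(p)); print(st[i],el,at(c,*el[0],25),'diam',np.linalg.norm(at(c,el[0][0]-el[1][0]/2,el[0][1],28)-at(c,el[0][0]+el[1][0]/2,el[0][1],28)))
for a,ce,p in blobs(im,(100,100,40),(125,255,255),300): print('blue',a,ce,at(c,*cv2.fitEllipse(cv2.convexHull(p.astype(np.float32)))[0],18))
cv2.imwrite('pics/w10c.png',np.hstack([cv2.resize(im[max(v-90,0):v+90,u-110:u+110],(440,360))]))
```

```text
[ 401.67090458 -408.13600323  151.08679728]
324 131
[  34   37   75   75 1777] ((325.0086669921875, 134.1778106689453), (73.06029510498047, 78.14575958251953), 134.28684997558594) [ 477.84636271 -407.63902975   25.        ] diam 59.19570476710666
blue 2202 [279.69028156 271.93142598] [ 355.47352395 -365.16367794   18.        ]
```

View pics/w10c.png

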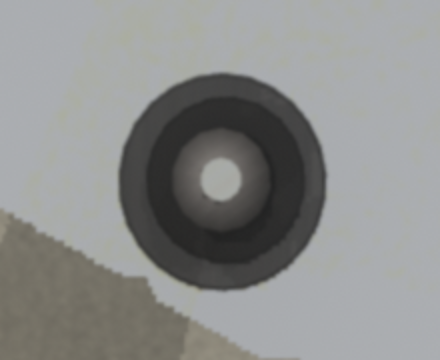

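The black cap lies flat round the rod on the foot. The blue cap now reads (355,-365), so it seems to have been knocked aside. I'll confirm from the other cameras.

Run:
```python
from h import *
for n in('top','scene','wrist'):
    c,im=grab(n,f'pics/b_{n}.png')
    for a,ce,p in blobs(im,(100,100,40),(125,255,255),60):
        el=cv2.minEnclosingCircle(p.astype(np.float32)); X=at(c,*ce,16)
        if 250<X[0]<500 and -480<X[1]<-250: print(n,a,ce,el,X, at(c,*el[0],15),np.ptp(p,0))
plan(355,-365,150,0)
```

```text
top 232 [448.37068966 308.12068966] ((444.460205078125, 306.7835693359375), 13.264734268188477) [ 349.71274194 -376.9268856    16.        ] [ 352.73047747 -367.98627228   15.        ] [21 25]
scene 441 [201.62358277 230.63265306] ((201.46153259277344, 230.0), 13.498735427856445) [ 359.10738753 -362.4107147    16.        ] [ 355.63842671 -363.73524905   15.        ] [26 21]
wrist 2249 [279.91907514 272.9386394 ] ((280.1414794921875, 272.5897216796875), 34.14665222167969) [ 354.64166469 -364.85618067   16.        ] [ 354.60908071 -364.93825362   15.        ] [67 66]
pos [ 402.6 -407.8  149.2] head 0.001 turn 0.001 shift [-47.6 -42.8  -0.8] rows 1.2804169967881476 F [ 0.3 -0.  -0.1] w 79.9
```

Run:
```python
from h import *
c=camera_info('top'); im=cv2.imread('pics/t3.png')
for lo,hi in(((160,50,60),(179,255,255)),((0,60,60),(4,255,255))):
    for a,ce,p in blobs(im,lo,hi,30):
        if ce[1]>320: print(a,ce,at(c,*ce,85),[at(c,*q,60)[:2].round() for q in cv2.boxPoints(cv2.minAreaRect(p.astype(np.float32)))])
```

```text
1388 [456.20893372 378.21253602] [ 192.65996728 -373.40163852   85.        ] [array([ 230., -299.]), array([ 272., -348.]), array([ 154., -451.]), array([ 113., -402.])]
```

Request:
send_rows:
  series:
    - [[-24,-22,0],[0,0,0],83]
    - [[-24,-21,0],[0,0,0],83]
    - [[0,0,30],[0,0,0],83]
    - [[0,0,30],[0,0,0],83]
    - [[0,0,30],[0,0,0],83]
    - [[0,0,0],[0,0,0],83]
    - [[0,0,0],[0,0,0],83]

```text
clock: 34.15
position: [354.5, -365.1, 59.9]
ee_rot: [1.0, 0.001, -0.001, -0.0]
contact_force: [0.7, 0.3, 0.4]
gripper_width: 82.9
grasp_force: 0.0
```

```bash
python3 -c "
from h import *
plan(355,-364.7,-33,0)"
```

```text
pos [ 354.5 -365.1   59.9] head 0.001 turn 0.001 shift [ 0.5 -0.4 92.9] rows 1.8584531814980816 F [0.7 0.3 0.4] w 82.9
```

Request:
send_rows:
  series:
    - [[0,0,30],[0,0,0],83]
    - [[0,0,30],[0,0,0],83]
    - [[0,0,20],[0,0,0],83]
    - [[0,0,12],[0,0,0],83]
    - [[0,0,0],[0,0,0],83]

```text
clock: 34.65
position: [354.3, -365.1, -32.1]
ee_rot: [1.0, 0.0, -0.0, -0.0]
contact_force: [-0.4, -0.0, 0.5]
gripper_width: 83.1
grasp_force: 0.0
```

Request:
send_rows:
  series:
    - [[0,0,0],[0,0,0],50]
    - [[0,0,0],[0,0,0],50]
    - [[0,0,0],[0,0,0],50]
    - [[0,0,0],[0,0,0],50]
    - [[0,0,0],[0,0,0],50]

```text
clock: 35.15
position: [355.4, -365.9, -29.5]
ee_rot: [1.0, 0.001, 0.002, 0.001]
contact_force: [-1.6, 1.1, 5.8]
gripper_width: 61.4
grasp_force: 63.5
```

Request:
send_rows:
  series:
    - [[0,0,-30],[0,0,0],50]
    - [[0,0,-50],[0,0,0],50]
    - [[0,0,-50],[0,0,0],50]
    - [[0,0,-50],[0,0,0],50]
    - [[0,0,0],[0,0,0],50]
    - [[0,0,0],[0,0,0],50]
    - [[0,0,0],[0,0,0],50]

```text
clock: 35.85
position: [353.3, -364.4, 147.7]
ee_rot: [1.0, -0.0, -0.0, -0.0]
contact_force: [-0.7, -0.9, -0.0]
gripper_width: 61.4
grasp_force: 65.4
```

```bash
python3 -c "
from h import *
plan(479.5,-407.3,150,0)
c,im=grab('wrist','pics/w11.png'); s,h=head(); p=s['position']
for a,ce,q in blobs(im,(100,100,30),(125,255,255),500):
    el=cv2.minEnclosingCircle(q.astype(np.float32)); print(a,el); (u,v),r=el
    for dz in(35,45): print(dz,at(c,u,v,p[2]+dz)-p,np.linalg.norm(at(c,u-r,v,p[2]+dz)-at(c,u+r,v,p[2]+dz)))"
```

```text
pos [ 353.3 -364.4  147.7] head -0.0 turn -0.0 shift [126.2  42.9  -2.3] rows 2.667353258709048 F [-0.7 -0.9 -0. ] w 61.4
14451 ((326.2073669433594, 318.6133728027344), 79.71520233154297)
35 [-5.74209405 -0.30716834 35.        ] 71.6752214062124
45 [-0.42932052 -0.31853663 45.        ] 66.73680523977596
```

Request:
send_rows:
  series:
    - [[42,14,0],[0,0,0],50]
    - [[42,14,0],[0,0,0],50]
    - [[42,14,0],[0,0,0],50]
    - [[1,1,20],[0,0,0],50]
    - [[0,0,20],[0,0,0],50]
    - [[0,0,8],[0,0,0],50]
    - [[0,0,0],[0,0,0],50]
    - [[0,0,0],[0,0,0],50]

```text
clock: 36.7
position: [481.0, -408.2, 100.3]
ee_rot: [1.0, 0.0, -0.0, 0.0]
contact_force: [-0.1, -0.6, -0.0]
gripper_width: 61.7
grasp_force: 65.4
```

```bash
python3 -c "
from h import *
plan(480,-407.3,80,0)"
```

```text
pos [ 481.  -408.2  100.3] head 0.0 turn 0.0 shift [-1.  -0.9 20.3] rows 0.4068375422852213 F [-0.1 -0.6 -0. ] w 61.7
```

Request:
send_rows:
  series:
    - [[0,-1,10],[0,0,0],50]
    - [[0,0,10],[0,0,0],50]
    - [[0,0,8],[0,0,0],50]
    - [[0,0,0],[0,0,0],50]

```text
clock: 37.1
position: [479.9, -406.3, 70.4]
ee_rot: [1.0, -0.0, -0.001, -0.001]
contact_force: [-0.3, 0.4, -1.0]
gripper_width: 61.8
grasp_force: 65.4
```

Request:
send_rows:
  series:
    - [[0,0,10],[0,0,0],50]
    - [[0,0,8],[0,0,0],50]
    - [[0,0,0],[0,0,0],50]

```text
clock: 37.4
position: [480.0, -406.3, 52.4]
ee_rot: [1.0, -0.0, -0.001, -0.001]
contact_force: [-0.5, -0.5, -0.3]
gripper_width: 61.4
grasp_force: 65.4
```

Request:
send_rows:
  series:
    - [[0,0,10],[0,0,0],50]
    - [[0,0,7],[0,0,0],50]
    - [[0,0,0],[0,0,0],50]

```text
clock: 37.7
position: [480.1, -406.4, 35.6]
ee_rot: [1.0, -0.0, -0.001, -0.001]
contact_force: [0.5, -0.4, -0.8]
gripper_width: 61.6
grasp_force: 65.4
```

Request:
send_rows:
  series:
    - [[0,0,0],[0,0,0],75]
    - [[0,0,0],[0,0,0],80]
    - [[0,0,0],[0,0,0],80]
    - [[0,0,0],[0,0,0],80]
    - [[0,0,-30],[0,0,0],80]
    - [[0,0,-40],[0,0,0],80]
    - [[-40,0,-35],[0,0,0],80]
    - [[-40,0,-10],[0,0,0],80]

```text
clock: 38.5
position: [405.2, -408.4, 154.3]
ee_rot: [1.0, 0.001, 0.003, 0.003]
contact_force: [0.4, 0.3, 0.9]
gripper_width: 80.3
grasp_force: 0.0
```

Request:
send_rows:
  series:
    - [[-40,-40,0],[0,0,0],80]
    - [[0,-40,0],[0,0,0],80]
    - [[0,0,0],[0,0,0],80]
    - [[0,0,0],[0,0,0],80]

```text
clock: 38.9
position: [368.4, -331.4, 151.0]
ee_rot: [1.0, 0.001, 0.001, 0.001]
contact_force: [0.4, -0.1, -0.0]
gripper_width: 80.3
grasp_force: 0.0
```

Run:
```python
from h import *
t,it=grab('top'); w,iw=grab('wrist'); s,isc=grab('scene')
for n,c,im in(('top',t,it),('wrist',w,iw),('scene',s,isc)):
    for a,ce,p in blobs(im,(100,100,40),(125,255,255),60):
        X=at(c,*ce,45)
        if 420<X[0]<540 and -470<X[1]<-350: print(n,a,ce,at(c,*cv2.minEnclosingCircle(p.astype(np.float32))[0],45),np.ptp(p,0))
u,v=proj(w,(480,-407,40)).astype(int); A=cv2.resize(iw[max(v-75,0):v+75,max(u-75,0):u+75],(360,360))
x,y=proj(s,(600,270,60)).astype(int); B=cv2.resize(isc[y-90:y+90,x-105:x+105],(420,360))
C=cv2.resize(it[120:300,70:310],(480,360)); 
cv2.imwrite('pics/fin.png',cv2.resize(np.vstack([np.hstack([A,B]),cv2.copyMakeBorder(C,0,0,0,300,cv2.BORDER_CONSTANT)]),(650,600)))
```

```text
wrist 3475 [420.18446043  85.89294964] [ 481.80925679 -407.19586433   45.        ] [90 95]
scene 491 [167.0407332  260.24032587] [ 481.65860073 -404.54472837   45.        ] [31 27]
```

View pics/fin.png

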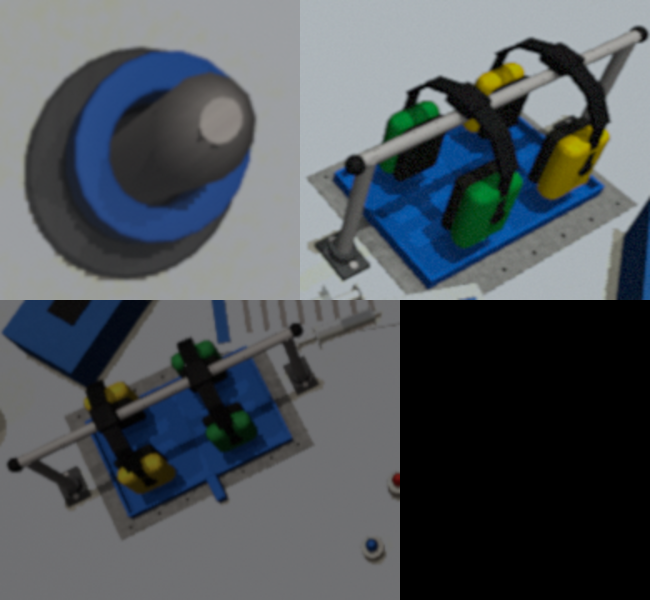

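The final view shows the tray on the mat and both pairs hanging apart over it. The blue cap lies flat on the stack round the rod. There is no red cap and no orange pair.

```bash
python3 -c "
from bench import job_done
print(job_done())"
```

```text
the job is handed in; nothing more can be done
None
```

The job is handed in, with no verdict returned: the tray is on the mat, the yellow and green ear defenders hang apart over it, and the black and blue caps are on the spindle (no red cap or orange pair was present).

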